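Set out the affogato cups on a gelato cart

TASK

Get the waiting affogato cups ready for the scooper: drop one biscuit into the bottom of each cup and stand the cups upright along the narrow serving ledge, centred on its depth. Lay the gelato spade in its sloped rest, handle on the tongue and blade down in the tray, and when all that is in place ring the counter bell. Spare biscuits stay down on the counter or their board, and everything else stays where it is.

Things in the scene. Friction and masses are not known exactly. Their poses are not given: they have to be found in the camera images.
- ledge: serving ledge: a narrow white-enamelled steel shelf fixed to the counter on two round posts (posts 300 mm apart). Shelf 70 mm deep (its x), 400 mm long (its y), 10 mm thick, upper face 140 mm above the counter, no rim. Origin on the counter under the middle of the shelf; x points away from the robot, y along the shelf, z up.
- ledge_top (a point): middle of the ledge's upper face, axes as the ledge's
- cup1: straight-sided white ceramic cup without handle, 58 mm outside diameter (54 at the very foot), 62 mm tall, walls 3.5 mm, floor 5 mm thick, 0.16 kg; stands empty on the counter between the robot and the ledge. Origin: centre of its underside, z up out of the mouth. Of the four cups only three or four are present.
- cup2: straight-sided white ceramic cup without handle, 58 mm outside diameter (54 at the very foot), 62 mm tall, walls 3.5 mm, floor 5 mm thick, 0.16 kg; stands empty on the counter between the robot and the ledge. Origin: centre of its underside, z up out of the mouth. Of the four cups only three or four are present.
- cup3: straight-sided white ceramic cup without handle, 58 mm outside diameter (54 at the very foot), 62 mm tall, walls 3.5 mm, floor 5 mm thick, 0.16 kg; stands empty on the counter between the robot and the ledge. Origin: centre of its underside, z up out of the mouth. Of the four cups only three or four are present.
- cup4: straight-sided white ceramic cup without handle, 58 mm outside diameter (54 at the very foot), 62 mm tall, walls 3.5 mm, floor 5 mm thick, 0.16 kg; stands empty on the counter between the robot and the ledge. Origin: centre of its underside, z up out of the mouth. Of the four cups only three or four are present.
- biscuit1: brown amaretto biscuit, a rigid domed disc 36 mm in diameter, 18 mm thick, flat side down, on the wooden board. Origin: its centre, 9 mm above its flat side; z out of the dome. All five are present.
- biscuit2: brown amaretto biscuit, a rigid domed disc 36 mm in diameter, 18 mm thick, flat side down, on the wooden board. Origin: its centre, 9 mm above its flat side; z out of the dome. All five are present.
- biscuit3: brown amaretto biscuit, a rigid domed disc 36 mm in diameter, 18 mm thick, flat side down, on the wooden board. Origin: its centre, 9 mm above its flat side; z out of the dome. All five are present.
- biscuit4: brown amaretto biscuit, a rigid domed disc 36 mm in diameter, 18 mm thick, flat side down, on the wooden board. Origin: its centre, 9 mm above its flat side; z out of the dome. All five are present.
- biscuit5: brown amaretto biscuit, a rigid domed disc 36 mm in diameter, 18 mm thick, flat side down, on the wooden board. Origin: its centre, 9 mm above its flat side; z out of the dome. All five are present.
- board: round wooden board, 180 mm in diameter, 12 mm thick, fixed, left or right on the counter; the biscuits start on it. Origin: centre of its underside.
- spade: gelato spade lying flat on the counter, 245 mm long, 0.15 kg: white handle 24 mm wide, 20 mm high, then a thin neck and a flat steel blade 55 mm wide, 3 mm thick; underside flat. Origin on the underside at the blade end of the handle; x towards the blade, z up; handle x = -125 to 0 mm, blade x = 30 to 120 mm; it balances near x = -10 mm.
- spade_tip (a point): middle of the blade's free edge, 120 mm along the spade's x
- rest: dark steel spade rest, fixed, on the side of the counter where the board is not. Origin under its 200 x 85 mm base plate, x away from the robot. On it a sloping bed: a narrow tongue 34 mm wide for the handle on the robot's side, leading down into a tray for the blade, 70 mm wide inside, rims 10 mm high at both sides and at the lower end.
- rest_bed: upper face of the sloping bed. Origin 53 mm above the counter where tongue meets tray; x runs down the slope (0.30 rad, away from the robot), y across, z square to the face. Tongue x = -115 to 0 mm, tray x = 0 to 128 mm. Properly laid, the spade's origin lies close to this origin with both x axes together.
- bell_plunger (a joint): plunger of the counter bell, 0 up, 6 mm fully down; sprung, about 1.4 N to start and 4 N fully down; it comes back up by itself
- bell_top (a point): centre of the top of the plunger's 18 mm cap, 63 mm above the counter, over a chrome dome 80 mm in diameter fixed to the counter
- sprinkle_jar: clear jar with steel lid, 60 mm in diameter, 85 mm tall, bystander; origin centre of underside
- saucer: white saucer, 80 mm in diameter, 14 mm tall, bystander; origin centre of underside
- spoon: small steel spoon, 140 mm long, lying on the counter behind the ledge, bystander
- sauce_bottle: amber bottle, 60 mm in diameter, 170 mm tall, behind the ledge, bystander; origin centre of underside
Things that resemble listed ones, but are neither listed nor needed, are in the scene too. Leave any blue or purple look-alike of the biscuit3 alone.

How it is judged (in metres and radians):
On the way, in this order (a step that is already met when the one before it is completed fails the run):
1. every cup present stands on the ledge with one biscuit in it, and the spade lies in its rest (x of cup1 in the frame of ledge_top between -0.015 and 0.015 m and y of cup1 in the frame of ledge_top between -0.185 and 0.185 m and z of cup1 in the frame of ledge_top between -0.004 and 0.006 m and angle between each of cup1, cup2, cup3, cup4's own z axis and vertical below 0.1 rad and linear speed of each of cup1, cup2, cup3, cup4, spade below 0.03 m/s and ((horizontal distance between biscuit1 and cup1 below 0.022 m and z of biscuit1 in the frame of cup1 between 0.006 and 0.027 m) or (horizontal distance between biscuit2 and cup1 below 0.022 m and z of biscuit2 in the frame of cup1 between 0.006 and 0.027 m) or (horizontal distance between biscuit3 and cup1 below 0.022 m and z of biscuit3 in the frame of cup1 between 0.006 and 0.027 m) or (horizontal distance between biscuit4 and cup1 below 0.022 m and z of biscuit4 in the frame of cup1 between 0.006 and 0.027 m) or (horizontal distance between biscuit5 and cup1 below 0.022 m and z of biscuit5 in the frame of cup1 between 0.006 and 0.027 m)) and x of cup2 in the frame of ledge_top between -0.015 and 0.015 m and y of cup2 in the frame of ledge_top between -0.185 and 0.185 m and z of cup2 in the frame of ledge_top between -0.004 and 0.006 m and ((horizontal distance between biscuit1 and cup2 below 0.022 m and z of biscuit1 in the frame of cup2 between 0.006 and 0.027 m) or (horizontal distance between biscuit2 and cup2 below 0.022 m and z of biscuit2 in the frame of cup2 between 0.006 and 0.027 m) or (horizontal distance between biscuit3 and cup2 below 0.022 m and z of biscuit3 in the frame of cup2 between 0.006 and 0.027 m) or (horizontal distance between biscuit4 and cup2 below 0.022 m and z of biscuit4 in the frame of cup2 between 0.006 and 0.027 m) or (horizontal distance between biscuit5 and cup2 below 0.022 m and z of biscuit5 in the frame of cup2 between 0.006 and 0.027 m)) and x of cup3 in the frame of ledge_top between -0.015 and 0.015 m and y of cup3 in the frame of ledge_top between -0.185 and 0.185 m and z of cup3 in the frame of ledge_top between -0.004 and 0.006 m and ((horizontal distance between biscuit1 and cup3 below 0.022 m and z of biscuit1 in the frame of cup3 between 0.006 and 0.027 m) or (horizontal distance between biscuit2 and cup3 below 0.022 m and z of biscuit2 in the frame of cup3 between 0.006 and 0.027 m) or (horizontal distance between biscuit3 and cup3 below 0.022 m and z of biscuit3 in the frame of cup3 between 0.006 and 0.027 m) or (horizontal distance between biscuit4 and cup3 below 0.022 m and z of biscuit4 in the frame of cup3 between 0.006 and 0.027 m) or (horizontal distance between biscuit5 and cup3 below 0.022 m and z of biscuit5 in the frame of cup3 between 0.006 and 0.027 m)) and x of cup4 in the frame of ledge_top between -0.015 and 0.015 m and y of cup4 in the frame of ledge_top between -0.185 and 0.185 m and z of cup4 in the frame of ledge_top between -0.004 and 0.006 m and ((horizontal distance between biscuit1 and cup4 below 0.022 m and z of biscuit1 in the frame of cup4 between 0.006 and 0.027 m) or (horizontal distance between biscuit2 and cup4 below 0.022 m and z of biscuit2 in the frame of cup4 between 0.006 and 0.027 m) or (horizontal distance between biscuit3 and cup4 below 0.022 m and z of biscuit3 in the frame of cup4 between 0.006 and 0.027 m) or (horizontal distance between biscuit4 and cup4 below 0.022 m and z of biscuit4 in the frame of cup4 between 0.006 and 0.027 m) or (horizontal distance between biscuit5 and cup4 below 0.022 m and z of biscuit5 in the frame of cup4 between 0.006 and 0.027 m)) and ((horizontal distance between biscuit1 and cup1 below 0.022 m and z of biscuit1 in the frame of cup1 between 0.006 and 0.027 m) or (horizontal distance between biscuit1 and cup2 below 0.022 m and z of biscuit1 in the frame of cup2 between 0.006 and 0.027 m) or (horizontal distance between biscuit1 and cup3 below 0.022 m and z of biscuit1 in the frame of cup3 between 0.006 and 0.027 m) or (horizontal distance between biscuit1 and cup4 below 0.022 m and z of biscuit1 in the frame of cup4 between 0.006 and 0.027 m) or height (world z) of biscuit1 between -0.01 and 0.07 m) and ((horizontal distance between biscuit2 and cup1 below 0.022 m and z of biscuit2 in the frame of cup1 between 0.006 and 0.027 m) or (horizontal distance between biscuit2 and cup2 below 0.022 m and z of biscuit2 in the frame of cup2 between 0.006 and 0.027 m) or (horizontal distance between biscuit2 and cup3 below 0.022 m and z of biscuit2 in the frame of cup3 between 0.006 and 0.027 m) or (horizontal distance between biscuit2 and cup4 below 0.022 m and z of biscuit2 in the frame of cup4 between 0.006 and 0.027 m) or height (world z) of biscuit2 between -0.01 and 0.07 m) and ((horizontal distance between biscuit3 and cup1 below 0.022 m and z of biscuit3 in the frame of cup1 between 0.006 and 0.027 m) or (horizontal distance between biscuit3 and cup2 below 0.022 m and z of biscuit3 in the frame of cup2 between 0.006 and 0.027 m) or (horizontal distance between biscuit3 and cup3 below 0.022 m and z of biscuit3 in the frame of cup3 between 0.006 and 0.027 m) or (horizontal distance between biscuit3 and cup4 below 0.022 m and z of biscuit3 in the frame of cup4 between 0.006 and 0.027 m) or height (world z) of biscuit3 between -0.01 and 0.07 m) and ((horizontal distance between biscuit4 and cup1 below 0.022 m and z of biscuit4 in the frame of cup1 between 0.006 and 0.027 m) or (horizontal distance between biscuit4 and cup2 below 0.022 m and z of biscuit4 in the frame of cup2 between 0.006 and 0.027 m) or (horizontal distance between biscuit4 and cup3 below 0.022 m and z of biscuit4 in the frame of cup3 between 0.006 and 0.027 m) or (horizontal distance between biscuit4 and cup4 below 0.022 m and z of biscuit4 in the frame of cup4 between 0.006 and 0.027 m) or height (world z) of biscuit4 between -0.01 and 0.07 m) and ((horizontal distance between biscuit5 and cup1 below 0.022 m and z of biscuit5 in the frame of cup1 between 0.006 and 0.027 m) or (horizontal distance between biscuit5 and cup2 below 0.022 m and z of biscuit5 in the frame of cup2 between 0.006 and 0.027 m) or (horizontal distance between biscuit5 and cup3 below 0.022 m and z of biscuit5 in the frame of cup3 between 0.006 and 0.027 m) or (horizontal distance between biscuit5 and cup4 below 0.022 m and z of biscuit5 in the frame of cup4 between 0.006 and 0.027 m) or height (world z) of biscuit5 between -0.01 and 0.07 m) and y of spade in the frame of rest_bed between -0.012 and 0.012 m and x of spade in the frame of rest_bed between -0.03 and 0.015 m and z of spade in the frame of rest_bed between -0.005 and 0.007 m and angle between the x axis of spade and the x axis of rest_bed, either way round below 0.18 rad and angle between the z axis of spade and the z axis of rest_bed, either way round below 0.12 rad and angle between spade's own z axis and vertical below 0.6 rad and x of spade_tip in the frame of rest_bed above 0.07 m), for 0.3 s.
2. the bell's plunger is pressed down (value of joint bell_plunger above 0.0035 m).
At the end, for the whole second after the job is handed in: All cups upright on the ledge within 15 mm of its centreline, each with one biscuit at its bottom; spare biscuits at counter level; the spade in its rest, blade down, along the slope within 0.18 rad and 12 mm across; the bell pressed 3.5 mm after that and up again; all at rest (all of step 1 and value of joint bell_plunger below 0.0015 m); the robot touches nothing.
It fails at once if a bystander (sprinkle jar) is pushed more than 30 mm (distance of sprinkle_jar from where it was at the start of the episode above 0.03 m).
It fails at once if a bystander (saucer) is pushed more than 30 mm (distance of saucer from where it was at the start of the episode above 0.03 m).
It fails at once if a bystander (spoon) is pushed more than 30 mm (distance of spoon from where it was at the start of the episode above 0.03 m).
It fails at once if a bystander (sauce bottle) is pushed more than 30 mm (distance of sauce_bottle from where it was at the start of the episode above 0.03 m).
Of cup1, cup2, cup3, cup4 only 3 to 4 are there at a start; the rules pass over those that are not, and their reading is None.
At some moment in a run one of biscuit1, biscuit2, biscuit3, biscuit4, biscuit5 may be knocked a few centimetres aside while the robot is not near it.
It also fails if it takes over 210 s, if anything falls off the work surface, if the arm or the gripper's body presses on something with over 40 N, if the wrist force passes 120 N, or if a joint passes its speed limit or range.

ROBOT

A 7-joint arm with a two-finger parallel gripper is mounted at the origin on the work surface. World frame = base frame: x ahead of the robot, y to its left, z up, the work surface at z = 0. Lengths are in m, angles in degrees, forces in N, time in s.
With the tool pointing down it reaches from about 0.425 to 0.875 m from the base axis. Payload 4.7 kg.
Tool frame: the origin (TCP) lies at the centre of the arm's flange, where the gripper is bolted on; the fingertips stand 182 mm ahead of it and the grasp point (between the pads) lies 164 mm ahead of it (env.grip_depth is the distance from the TCP to the grasp point, in m); z points along the fingers, y is the line along which they close (so a half turn about z gives the same grasp; the last joint's range is limited). The gripper opens to 87 mm and grips with 3 to 60 N. Pads are 19 mm wide; open, the fingers measure 117 mm over their backs; the gripper's body (75 mm by 190 mm) begins 51 mm behind the grasp point.
Start: joints at [70.766, 18.392, -4.016, 83.108, 1.295, 78.541, -3.26], TCP at [0.223, -0.611, 0.405] pointing down, gripper open.
Joint ranges: [-163.93, 163.93], [-17.29, 119.83], [-79.2, 71.16], [3.27, 140.29], [-89.18, 269.18], [5.43, 117.66], [-154.24, 154.24]. Speed limits (degrees/s): [147.25, 147.25, 180, 180, 180, 180, 180].

INTERFACE

Orientations are given as [roll, pitch, yaw] about the fixed x, y, z axes, in that order (R = Rz(yaw) Ry(pitch) Rx(roll)).
In Python, from cell import env gives the robot as it stands. The module is installed in compiled form; this text tells all that it offers.
- The arm moves only by the tool send_rows, never from a script. Its arguments are lists of equal length, an entry for each row: "xyz": the shift along the tool's x, y, z in m, a list of three; "rotation": the turn, a rotation vector about the tool's x, y, z in rad, a list of three; "jaw": the opening, from 0 (shut) to 1 (fully open). A call has 1 to 20 rows; each row shifts and turns the commanded pose from where the row before left it, along the tool's axes as they then stand; what a row does not reach is not made up. A row lasts 1/10 s, in which the tool goes at most 50 mm and 8.59 degrees, less where a joint would pass 70% of its speed; a pose out of reach is approached as far as the arm can. A call is refused whole if a number of a shift passes 0.05 or a number of a turn 0.15, either way. A call with a gripper value outside its range is refused whole. The fingers move at their own pace and stop on an object; "newtons" is the grip in N (left out, the last holds). Time passes only in rows, so rows that do not move let the fingers close. It gives the time, the measured TCP pose, the force, the opening and the grip force at its end, in the units of the state.
- env.get_obs(): the state, without advancing time (a new reading comes with each control period).
- env.read_camera(name): name is "scene" or "top"; returns a dict with "image" (420x560x3 uint8, blue, green, red), "fx", "fy", "cx", "cy" (pixels), "distortion" ([k1, k2, p1, p2, k3] as OpenCV has them; the pictures are not rectified), "R" (3x3) and "t" (3): a world point X has camera coordinates R X + t. Camera axes: x right, y down, z forward; pixel columns grow to the right and rows downward; lengths in m; the calibration is good to about 2 mm. A picture is of the moment at which its call begins. There is no depth.
- env.sign_off(): hands the job in; it is judged then, once.
The state is a dict: "time_s": time; "qpos": joint angles; "joint_velocities": joint speeds; "effort": joint torques, N m; "tool_pos": TCP position; "tool_rot": TCP orientation; "force": force on the tool from outside, world axes, zero at the start; "wrist_torque": the same for the moment, N m; "grip_width": finger opening in m; "grasp_force": force on a finger pad.
Only numpy, scipy, OpenCV 4.12 (cv2) and the standard library are available. Lean on these libraries where they do the work, as an engineer would, in place of code of your own. Each camera call takes 0.05 s, during which the arm holds its last target. There are 200 camera calls.

## Working session

There is one attempt and no reset: what is moved stays moved. The work goes in short steps, Python scripts to look and compute and a tool call to move; the robot and the scene stay as the last step left them, time stands still between calls to the robot, and variables do not carry over. Pictures are saved under pics/ and viewed, at most 14 in all, crops included, and the job is handed in when it is done.

Besides the shell and the picture viewer there is one more tool, called after "Emit:" in YAML: its name, and indented under it one key for each argument. send_rows: Moves the arm, as the interface text tells. Its arguments: {"type":"object","properties":{"xyz":{"type":"array"},"rotation":{"type":"array"},"jaw":{"type":"array"},"newtons":{"type":"number"}},"required":["xyz","rotation","jaw"]}

```bash
ls; mkdir -p pics; cat > h.py <<'E'
import numpy as np, cv2
from cell import env
from scipy.spatial.transform import Rotation as Ro
def cam(n):
    c=env.read_camera(n); c['K']=np.array([[c['fx'],0,c['cx']],[0,c['fy'],c['cy']],[0,0,1.]]); c['D']=np.array(c['distortion'],float)
    c['R']=np.array(c['R'],float); c['t']=np.array(c['t'],float).ravel(); return c
def ray(c,uv):
    p=cv2.undistortPoints(np.array(uv,float).reshape(-1,1,2),c['K'],c['D']).reshape(-1,2)
    d=np.c_[p,np.ones(len(p))]@c['R']; return -c['R'].T@c['t'],d/np.linalg.norm(d,axis=1)[:,None]
def plane(c,uv,z):
    o,d=ray(c,uv); return o+d*((z-o[2])/d[:,2])[:,None]
def tri(c1,u1,c2,u2):
    o1,d1=ray(c1,[u1]);o2,d2=ray(c2,[u2]);d1=d1[0];d2=d2[0]
    s=np.linalg.lstsq(np.c_[d1,-d2],o2-o1,rcond=None)[0]; a=o1+s[0]*d1;b=o2+s[1]*d2
    return (a+b)/2,np.linalg.norm(a-b)
def proj(c,X):
    return cv2.projectPoints(np.array(X,float).reshape(-1,1,3),cv2.Rodrigues(c['R'])[0],c['t'],c['K'],c['D'])[0].reshape(-1,2)
E
python3 - <<'E'
from h import *
for n in('scene','top'):
    c=cam(n); cv2.imwrite(f'pics/{n}0.png',cv2.resize(c['image'],(784,588),interpolation=cv2.INTER_CUBIC)); print(n,-c['R'].T@c['t'],c['R'][2],c['fx'])
o=env.get_obs();print(o['tool_pos'],o['tool_rot'],o['grip_width'],o['time_s'],env.grip_depth)
E
```

```text
pics
scene [1.15350832 0.41970212 0.823465  ] [-0.61572309 -0.4106157  -0.67251753] 411.38226138044274
top [0.23456653 0.00635534 1.6021643 ] [ 1.83858699e-01 -9.47373324e-04 -9.82952227e-01] 440.44604352032513
[ 0.22267053 -0.61047354  0.40378482] [-1.79901798e+02  6.72678415e-03  2.00439336e+01] 0.08690412989418306 0.1 0.1635
```

View pics/scene0.png

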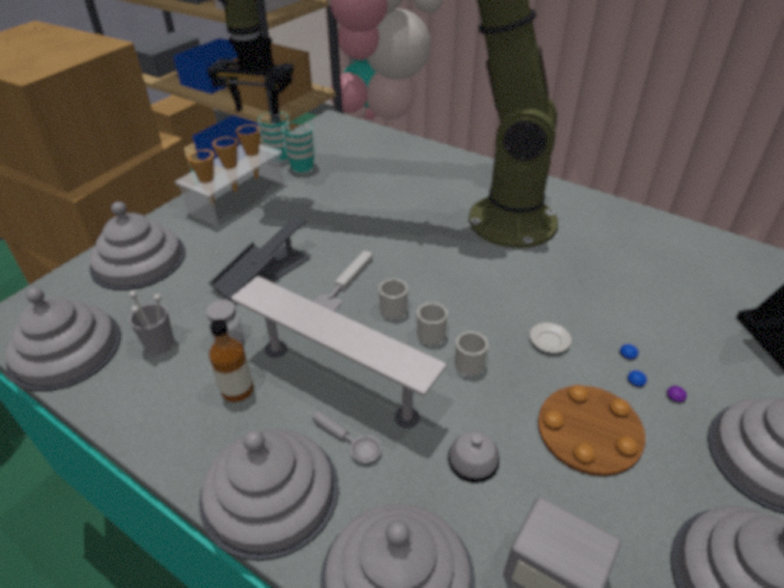

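View pics/top0.png

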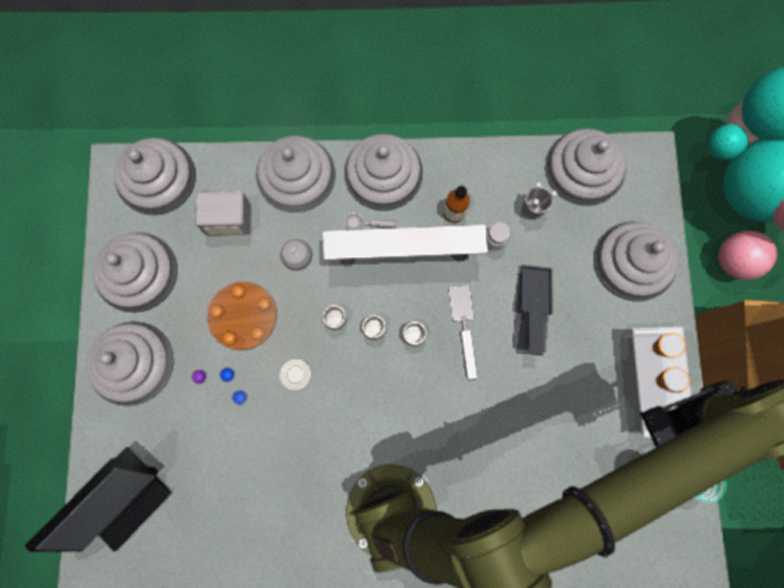

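Three cups (scene ≈(393,298),(432,323),(471,353)); board at left, +y, with 5 biscuits; spade at top ≈(465,335), rest at (535,310), bell at (296,254), ledge at (405,243). Next I segment these.

```bash
cat > seg.py <<'E'
from h import *
def blobs(m,amin,amax,roi):
    n,l,s,ce=cv2.connectedComponentsWithStats(m.astype(np.uint8),connectivity=4); out=[]
    for i in range(1,n):
        if amin<=s[i,4]<=amax and roi[0]<=ce[i][0]<=roi[2] and roi[1]<=ce[i][1]<=roi[3]:
            k=(l==i).astype(np.uint8); h=cv2.convexHull(cv2.findContours(k,0,2)[0][0])
            out.append((ce[i],s[i],h,k))
    return out
def up(img,k=4): return cv2.resize(img,None,fx=k,fy=k,interpolation=cv2.INTER_CUBIC)
E
python3 - <<'E'
from seg import *
rois={'top':(140,150,410,290),'scene':(150,150,470,350)}
for n,r in rois.items():
    c=cam(n); im=c['image']; hsv=cv2.cvtColor(im,cv2.COLOR_BGR2HSV)
    H,S,V=[hsv[...,i].astype(int) for i in range(3)]
    print(n,'counter',np.median(hsv[r[1]:r[3],r[0]:r[2]].reshape(-1,3),axis=0))
    u=lambda x,y: hsv[round(y/1.4),round(x/1.4)]
    if n=='top': P=dict(bis=(238,292),board=(240,315),ledge=(400,242),cuprim=(345,317),cupin=(334,318),handle=(470,355),blade=(461,300),rest=(535,285),bell=(296,250),sauc=(296,375))
    else: P=dict(bis=(579,395),board=(590,430),ledge=(340,330),cupw=(393,305),cupin=(393,288),handle=(353,268),blade=(328,302),rest=(245,270),bell=(474,455))
    for k,v in P.items(): print(k,u(*v))
    x0,y0,x1,y1=r; k=784/(x1-x0)
    cv2.imwrite(f'pics/{n}1.png',cv2.resize(im[y0:y1,x0:x1],None,fx=k,fy=k,interpolation=cv2.INTER_CUBIC)); print(k)
E
```

```text
top counter [ 71.   9. 162.]
bis [ 15 165 235]
board [ 13 181 169]
ledge [  0   3 241]
cuprim [ 20   9 170]
cupin [ 19   9 239]
handle [150   1 242]
blade [161  10 208]
rest [120  18  84]
bell [170   9 173]
sauc [ 23  10 231]
2.903703703703704
scene counter [ 84.  10. 127.]
bis [ 15 168 156]
board [ 14 159 128]
ledge [  6   7 183]
cupw [  8  10 104]
cupin [ 17  18 101]
handle [ 12   7 181]
blade [144   9 147]
rest [111  31  83]
bell [144   9 142]
2.45
```

View pics/top1.png

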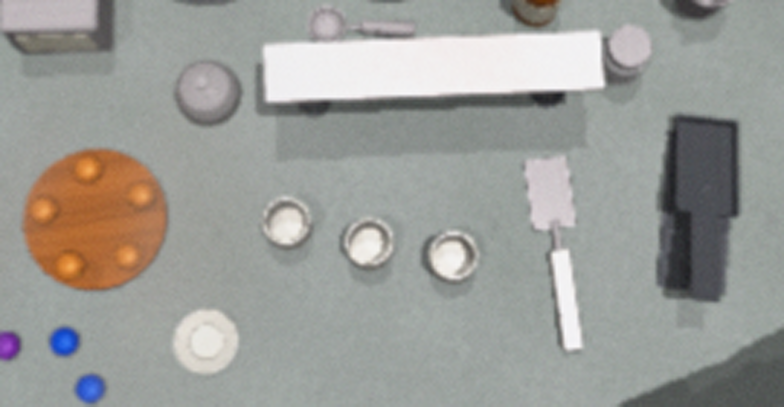

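View pics/scene1.png

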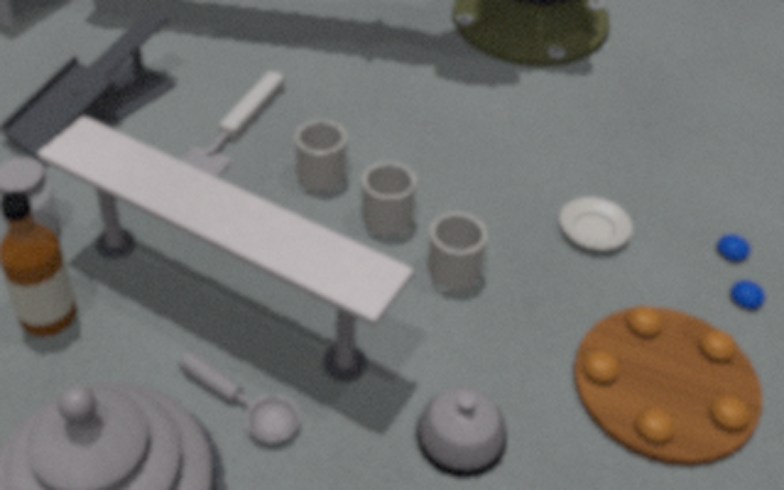

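```bash
cat > meas.py <<'E'
from seg import *
def masks(c,n):
    im=cv2.GaussianBlur(up(c['image'],4),(0,0),3); lab=cv2.cvtColor(im,cv2.COLOR_BGR2LAB).astype(int); hsv=cv2.cvtColor(im,cv2.COLOR_BGR2HSV).astype(int)
    return im,lab,hsv
def px(ce): return (np.asarray(ce,float)+0.5)/4-0.5
E
python3 - <<'E'
from meas import *
rois={'top':(140,150,410,290),'scene':(150,150,470,350)}
for n,r in rois.items():
    c=cam(n); im,lab,hsv=masks(c,n); R=[4*v for v in r]
    cnt=np.median(lab[R[1]:R[3],R[0]:R[2]].reshape(-1,3),axis=0); print(n,cnt)
    m1=(lab[...,1]>cnt[1]+2.5)|(lab[...,2]>cnt[2]+4)
    V=hsv[...,2]
    m2=(V>(225 if n=='top' else 160))&(hsv[...,1]<30)
    m3=(hsv[...,1]>100)&(hsv[...,0]<25)
    m4=(V<(110 if n=='top' else 95))
    for nm,m in (('obj',m1),('white',m2),('wood',m3),('dark',m4)):
        print(nm)
        for ce,s,h,k in blobs(m,300,40000,R): print('  ',px(ce).round(1),s[4],(s[2],s[3]))
    vis=(m1*80+m2*100+m4*50+m3*75).clip(0,255).astype(np.uint8)[R[1]:R[3],R[0]:R[2]]
    cv2.imwrite(f'pics/m_{n}.png',cv2.resize(vis,None,fx=.6,fy=.6))
a=cv2.imread('pics/m_top.png');b=cv2.imread('pics/m_scene.png');w=max(a.shape[1],b.shape[1])
f=lambda z:cv2.copyMakeBorder(z,0,0,0,w-z.shape[1],0)
v=np.vstack([f(a),f(b)]);k=min(800/v.shape[1],600/v.shape[0]);cv2.imwrite('pics/m.png',cv2.resize(v,None,fx=k,fy=k))
E
```

```text
top [168. 126. 129.]
obj
   [158.3 150.7] 16028 (np.int32(156), np.int32(122))
   [279.9 171.5] 28494 (np.int32(406), np.int32(144))
   [345.7 169.5] 8048 (np.int32(165), np.int32(90))
   [210.9 181.2] 5449 (np.int32(85), np.int32(84))
   [376.6 199. ] 2114 (np.int32(62), np.int32(112))
   [172.2 225.1] 32911 (np.int32(207), np.int32(203))
   [329.  217.2] 6172 (np.int32(72), np.int32(138))
   [388.1 208.1] 304 (np.int32(16), np.int32(39))
   [389.8 223.2] 723 (np.int32(27), np.int32(72))
   [238.5 223.6] 325 (np.int32(40), np.int32(25))
   [375.3 230.2] 2764 (np.int32(64), np.int32(95))
   [385.1 241.3] 886 (np.int32(34), np.int32(67))
   [378.1 244.2] 446 (np.int32(20), np.int32(48))
   [334.6 257.3] 1708 (np.int32(41), np.int32(122))
   [161.6 267.2] 1597 (np.int32(45), np.int32(45))
   [141.4 268.6] 1873 (np.int32(49), np.int32(50))
   [170.6 283.4] 1553 (np.int32(45), np.int32(44))
white
   [288.9 172.3] 32996 (np.int32(463), np.int32(92))
   [238.7 228. ] 754 (np.int32(33), np.int32(34))
   [265.8 234.5] 982 (np.int32(35), np.int32(39))
   [294.2 238.9] 1084 (np.int32(37), np.i
[... 1419 characters left out ...]
660 (np.int32(95), np.int32(92))
   [285.5 223.7] 1480 (np.int32(62), np.int32(70))
   [162.5 245.6] 8891 (np.int32(108), np.int32(174))
   [312.8 242.7] 1358 (np.int32(66), np.int32(68))
   [391.2 251.9] 778 (np.int32(90), np.int32(32))
   [326.9 256.6] 433 (np.int32(15), np.int32(46))
   [341.  265.8] 1369 (np.int32(60), np.int32(67))
   [171.7 284.1] 4710 (np.int32(95), np.int32(114))
   [235.9 308.7] 803 (np.int32(89), np.int32(55))
   [183.9 322. ] 1988 (np.int32(58), np.int32(56))
   [416.1 333.3] 2737 (np.int32(245), np.int32(104))
   [336.8 336.1] 5925 (np.int32(149), np.int32(101))
   [261.8 330.6] 646 (np.int32(71), np.int32(26))
   [192.8 346.9] 2832 (np.int32(173), np.int32(103))
```

View pics/m.png

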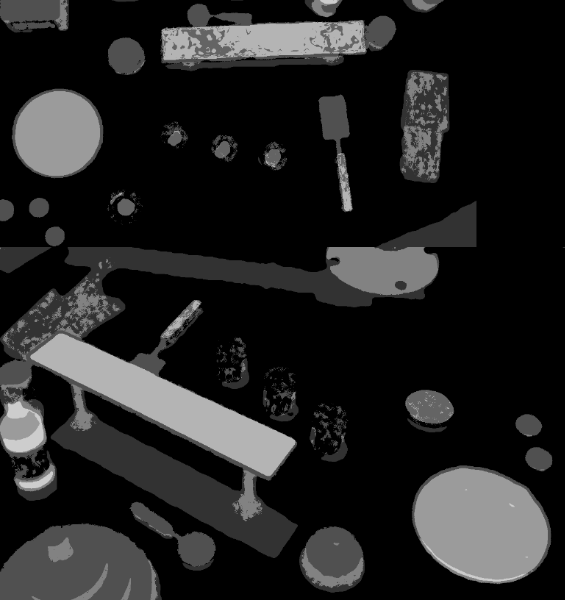

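```bash
cat >> meas.py <<'E'
def avg(n,k=4):
    cs=[cam(n) for _ in range(k)]; c=cs[0]; c['f']=np.mean([x['image'].astype(np.float32) for x in cs],axis=0)/255; c['image']=(c['f']*255).astype(np.uint8); return c
def lab4(c,s=2.5):
    return cv2.cvtColor(cv2.GaussianBlur(up(c['f'],4),(0,0),s),cv2.COLOR_BGR2LAB)
E
python3 - <<'E'
from meas import *
import pickle
T=avg('top');S=avg('scene'); pickle.dump((T,S),open('ts.pkl','wb'))
out=[]
for n,c,r in(('top',T,(220,215,310,250)),('scene',S,(255,190,360,275))):
    L=lab4(c); R=[4*v for v in r]; q=L[R[1]:R[3],R[0]:R[2]]
    cnt=np.median(q.reshape(-1,3),axis=0); d=L-cnt
    print(n,cnt, 'noise',q[:20,:60].std(axis=(0,1)))
    m=(d[...,1]>1.6)|((np.abs(d[...,0])>12) if n=='top' else False)
    m=cv2.morphologyEx(m.astype(np.uint8),cv2.MORPH_OPEN,np.ones((5,5))); m=cv2.morphologyEx(m,cv2.MORPH_CLOSE,np.ones((9,9)))
    for ce,s,h,k in blobs(m,1000,20000,R):
        M=cv2.moments(h); print('  ',px(ce).round(2),'hull',px((M['m10']/M['m00'],M['m01']/M['m00'])).round(2),s)
    v=np.dstack([m[R[1]:R[3],R[0]:R[2]]*255]*3); i=(up(c['f'],4)[R[1]:R[3],R[0]:R[2]]*255).clip(0,255).astype(np.uint8)
    v=np.vstack([v,i]); out.append(cv2.copyMakeBorder(v,0,700-v.shape[0] if v.shape[0]<700 else 0,0,0,0))
v=np.hstack(out); k=min(800/v.shape[1],600/v.shape[0]); cv2.imwrite('pics/c.png',cv2.resize(v,None,fx=k,fy=k))
E
```

```text
top [66.21094 -2.40625  1.21875] noise [1.1705962  0.37735087 0.40958416]
   [238.35 226.73] hull [238.33 226.7 ] [ 921  871   68   75 3856]
   [266.55 233.88] hull [266.53 233.94] [1034  903   67   72 3763]
   [294.14 238.27] hull [294.16 238.23] [1140  918   76   76 4374]
scene [ 5.314331e+01 -1.578125e+00  4.687500e-02] noise [6.518122   0.9473316  0.47179466]
   [281.62 213.34] hull [281.12 213.66] [1092  803   67  105 4838]
   [308.51 231.11] hull [308.25 230.67] [1198  873   77  109 4976]
   [335.69 251.89] hull [335.75 252.06] [1304  955   81  111 6817]
```

View pics/c.png

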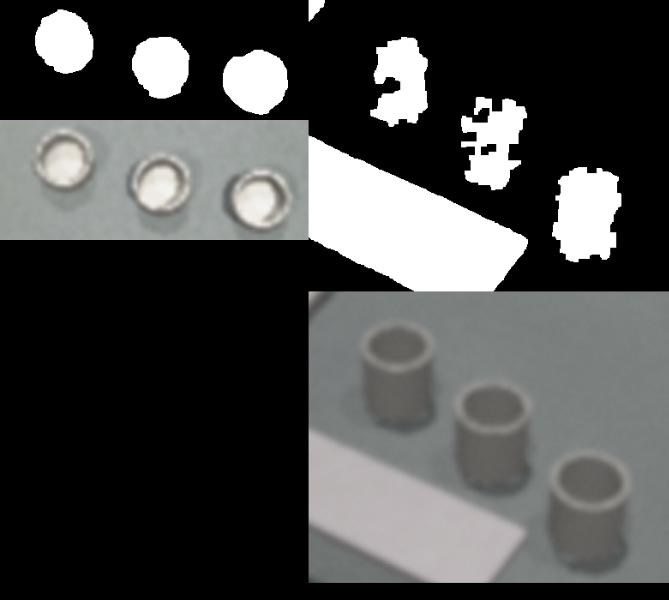

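```bash
python3 - <<'E'
from meas import *
import pickle
T,S=pickle.load(open('ts.pkl','rb'))
sr=[(281.08,206.2),(308.5,223.7),(337.1,245.3)]; tr=[(295.8,238.0),(267.0,233.7),(238.7,226.4)]
tc=[(294.15,238.25),(266.54,233.9),(238.34,226.7)]
for a,b,d in zip(tr,sr,tc):
    X,e=tri(T,a,S,b); print('cup rim',X.round(4),'gap',round(e,4),'top@.062',plane(T,[a],.062)[0,:2].round(4),'scene@.062',plane(S,[b],.062)[0,:2].round(4),'topmask@.031',plane(T,[d],.031)[0,:2].round(4))
# biscuits
bt=[(88,168),(140,193),(128,256),(69,264),(43,208)]; bs=[(600,366),(655,424),(730,412),(717,345),(645,321)]
bt=np.array(bt)/2.9037+[140,150]; bs=np.array(bs)/2.45+[150,150]
def refine(c,p,r,n):
    L=lab4(c,2)
    out=[]
    for q in p:
        x,y=((np.array(q)+.5)*4).astype(int); w=L[y-4*r:y+4*r,x-4*r:x+4*r,0]+0; 
        t,m=cv2.threshold(cv2.normalize(w,None,0,255,cv2.NORM_MINMAX).astype(np.uint8),0,1,cv2.THRESH_OTSU); 
        k,l,s,ce=cv2.connectedComponentsWithStats(m); i=1+np.argmax(s[1:,4]); out.append(px(ce[i]+[x-4*r,y-4*r])); 
    return np.array(out)
bt2=refine(T,bt,7,'t'); bs2=refine(S,bs,10,'s')
G={}
for i,a in enumerate(bt2):
    js=[(tri(T,a,S,b)[1],j) for j,b in enumerate(bs2) if abs(tri(T,a,S,b)[0][2]-.02)<.03]
    e,j=min(js,key=lambda q:q[0]); X,e=tri(T,a,S,bs2[j]); print('bis',X.round(4),round(e,4),'seed d',(a-bt[i]).round(1),(bs2[j]-bs[j]).round(1),plane(T,[a],.024)[0,:2].round(4),plane(S,[bs2[j]],.024)[0,:2].round(4))
# ledge & handle
def quad(c,n,lo,roi,amin):
    im=up(c['f'],4); hsv=cv2.cvtColor(cv2.GaussianBlur(im,(0,0),2.5),cv2.COLOR_BGR2HSV)
    m=(hsv[...,2]*255>lo)&(hsv[...,1]<.1)
    B=blobs(m,amin,60000,[4*v for v in roi]); ce,s,h,k=max(B,key=lambda b:b[1][4])
    h=h.astype(np.float32)
    for eps in np.arange(2,40,.5):
        p=cv2.approxPolyDP(h,eps,True).reshape(-1,2)
        if len(p)<=4: break
    return px(p),px(ce),s[4]
lt,lc,_=quad(T,'t',212,(200,150,380,200),15000); ls,lsc,_=quad(S,'s',155,(150,180,330,300),15000)
def match(name,a,b,z):
    for q in a:
        best=min(((tri(T,q,S,r)[1]+abs(tri(T,q,S,r)[0][2]-z)),k) for k,r in enumerate(b))[1]; X,e=tri(T,q,S,b[best]); print(name,q.round(1),b[best].round(1),X.round(4),round(e,4),plane(T,[q],z)[0,:2].round(4),plane(S,[b[best]],z)[0,:2].round(4))
match('ledge',lt,ls,.14)
ht,hc,_=quad(T,'t',205,(325,235,345,280),500); hs,hsc,_=quad(S,'s',150,(235,170,270,205),500)
match('handle',ht,hs,.02); match('handle c',[hc],[hsc],.02)
bell=plane(T,[(210.9,181.2)],.025)[0]; print('bell dome',bell, 'cap scene',plane(S,[(150+467/2.45,150+399/2.45)],.063)[0],'cap top',plane(T,[(140+207/2.9037,150+73/2.9037)],.063)[0])
print('blade c',plane(T,[(329-.0,217.2)],.003))
out=[]
for c,r in((T,(360,185,402,258)),(S,(145,145,225,215))):
    w=c['f'][r[1]:r[3],r[0]:r[2]].clip(0,.75)/.75; w=(w**.6*255).astype(np.uint8); k=min(390/w.shape[1],600/w.shape[0]); print(r,k)
    w=cv2.resize(w,None,fx=k,fy=k,interpolation=cv2.INTER_CUBIC); out.append(cv2.copyMakeBorder(w,0,600-w.shape[0],0,400-w.shape[1],0))
cv2.imwrite('pics/rest.png',np.hstack(out))
E
```

```text
cup rim [ 0.43   -0.0688  0.0573] gap 0.0006 top@.062 [ 0.4293 -0.0683] scene@.062 [ 0.4345 -0.0661] topmask@.031 [ 0.4324 -0.0639]
cup rim [0.4478 0.0323 0.0564] gap 0.001 top@.062 [0.4468 0.0327] scene@.062 [0.4532 0.0347] topmask@.031 [0.4504 0.0349]
cup rim [0.4759 0.1332 0.0556] gap 0.0011 top@.062 [0.4751 0.1322] scene@.062 [0.4814 0.1361] topmask@.031 [0.4789 0.136 ]
bis [0.5552 0.3857 0.0285] 0.0003 seed d [-0.8 -0.2] [ 0.9 -3.2] [0.5562 0.3866] [0.5518 0.3856]
bis [0.5205 0.3174 0.0304] 0.0001 seed d [-0.1  0. ] [ 1.1 -4.1] [0.5217 0.3186] [0.5154 0.3166]
bis [0.4438 0.3318 0.0332] 0.0006 seed d [-0.5 -0.6] [ 0.2 -5.2] [0.445 0.334] [0.4358 0.3304]
bis [0.4332 0.4068 0.0315] 0.004 seed d [-0.6  0. ] [ 2.8 -4.1] [0.4345 0.4067] [0.4254 0.4086]
bis [0.5046 0.4408 0.0283] 0.0006 seed d [-0.9  0.1] [ 1.2 -3.1] [0.5054 0.4417] [0.501  0.4412]
ledge [345.9 161.4] [166.4 211.6] [ 0.6816 -0.2454  0.1385] 0.0002 [ 0.6811 -0.2451] [ 0.6827 -0.2441]
ledge [346.1 179.4] [185.1 198.4] [ 0.6176 -0.2428  0.138 ] 0.0005 [ 0.6172 -0.2427] [ 0.6191 -0.2406]
ledge [231.6 182.9] [317.1 260.6] [0.6142 0.1494 0.1386] 0.0008 [0.614  0.1489] [0.6152 0.1503]
ledge [231.6 165.4] [300.9 279.4] [0.6772 0.1479 0.1378] 0.0019 [0.6761 0.1485] [0.6791 0.1479]
handle [332.6 235.6] [240.1 200.1] [ 0.4416 -0.2058  0.0234] 0.0062 [ 0.4403 -0.2036] [ 0.4397 -0.2114]
handle [338.4 269.4] [258.6 179.4] [ 0.3216 -0.2228  0.0171] 0.0096 [ 0.319  -0.2183] [ 0.3263 -0.2251]
handle [334.1 268.1] [264.1 180.4] [ 0.324  -0.2038  0.0234] 0.002 [ 0.3237 -0.2034] [ 0.3209 -0.2074]
handle c [334.9 252.7] [252.  190.4] [ 0.3796 -0.2103  0.0173] 0.0025 [ 0.3786 -0.2088] [ 0.3827 -0.2093]
bell dome [0.65194315 0.23641381 0.025     ] cap scene [0.65680058 0.23828669 0.063     ] cap top [0.66439838 0.22954267 0.063     ]
blade c [[ 0.51107224 -0.19576413  0.003     ]]
(360, 185, 402, 258) 8.219178082191782
(145, 145, 225, 215) 4.875
```

View pics/rest.png

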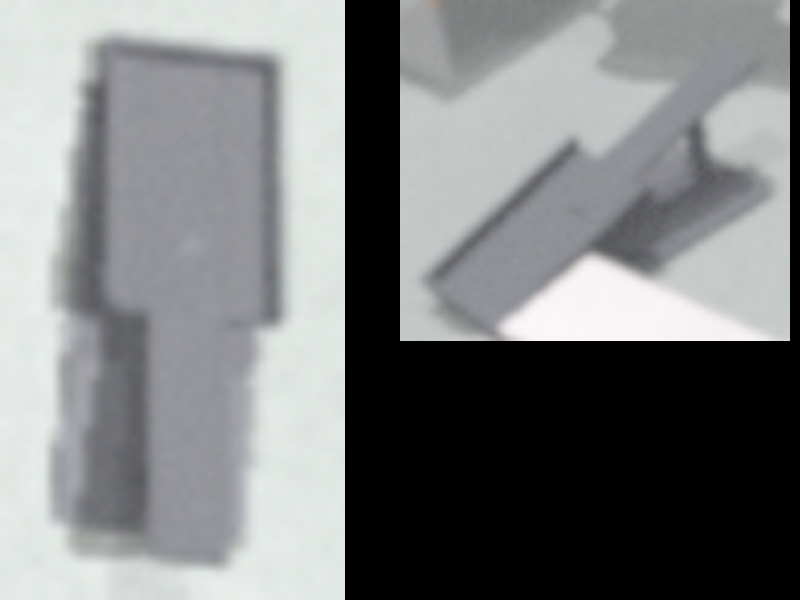

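```bash
python3 - <<'E'
from meas import *
import pickle
T,S=pickle.load(open('ts.pkl','rb'))
bt=[(88,168),(140,193),(128,256),(69,264),(43,208)]; bs=[(645,321),(717,345),(730,412),(655,424),(600,366)]
bt=np.array(bt)/2.9037+[140,150]-.33; bs=np.array(bs)/2.45+[150,150]-.3
for a in bt:
    e,j=min((tri(T,a,S,b)[1]+abs(tri(T,a,S,b)[0][2]-.02),j) for j,b in enumerate(bs)); X,e=tri(T,a,S,bs[j])
    print('bis',X.round(4),round(e,4),plane(T,[a],.022)[0,:2].round(4),plane(S,[bs[j]],.022)[0,:2].round(4))
# rest
f=lambda x,y:((x+.5)/8.219-.5+360,(y+.5)/8.219-.5+185); g=lambda x,y:((x-400+.5)/4.875-.5+145,(y+.5)/4.875-.5+145)
for nm,q,z in(('tongueL',f(148,556),.087),('tongueR',f(228,560),.087),('jointL',f(148,316),.053),('jointTongueR',f(235,320),.053),('trayinnerL',f(103,310),.053),('trayinnerR',f(262,318),.053),('farL',f(109,60),.02),('farR',f(263,67),.02)):
    print(nm,plane(T,[q],z)[0].round(4))
for nm,q,z in(('tongueL',g(755,65),.087),('tongueR',g(705,50),.087),('jointL',g(645,183),.053),('jointR',g(595,160),.053),('nearrimR',g(575,140),.063),('farR',g(432,285),.02)):
    print('sc',nm,plane(S,[q],z)[0].round(4))
# spade
for n,c,lo,roi in(('top',T,205,(325,235,345,280)),('scene',S,150,(235,170,270,205))):
    hsv=cv2.cvtColor(cv2.GaussianBlur(up(c['f'],4),(0,0),2),cv2.COLOR_BGR2HSV); m=(hsv[...,2]*255>lo)&(hsv[...,1]<.1)
    ce,s,h,k=max(blobs(m,500,9000,[4*v for v in roi]),key=lambda b:b[1][4])
    y,x=np.nonzero(k); P=plane(c,px(np.c_[x,y]),.02)[:,:2]; mu=P.mean(0); w,v=np.linalg.eigh(np.cov((P-mu).T)); a=v[:,1]*np.sign(v[0,1]); t=(P-mu)@a; u=(P-mu)@[-a[1],a[0]]
    print(n,mu.round(4),'yaw',np.degrees(np.arctan2(a[1],a[0])).round(2),'ext',np.percentile(t,[.5,99.5]).round(4),np.percentile(u,[1,99]).round(4))
print('blade end top',plane(T,[(140+550/2.9037-.3,150+157/2.9037-.3)],.003))
print('bottle',plane(T,[(325,152)],.0)[0],'top cap',plane(T,[(461/1.4,192/1.4)],.17)[0],'jar top',plane(T,[(499/1.4,233/1.4)],.085)[0])
E
```

```text
bis [0.5574 0.3859 0.0196] 0.0003 [0.5569 0.3855] [0.5593 0.3859]
bis [0.5241 0.3189 0.0204] 0.0028 [0.5235 0.3199] [0.5259 0.3178]
bis [0.445  0.3344 0.0172] 0.0004 [0.4443 0.3336] [0.4493 0.3347]
bis [0.4365 0.4063 0.0195] 0.0012 [0.4361 0.4063] [0.439  0.4058]
bis [0.5075 0.4407 0.0205] 0.0 [0.5072 0.4403] [0.5087 0.4407]
tongueL [ 0.371  -0.3456  0.087 ]
tongueR [ 0.3687 -0.3787  0.087 ]
jointL [ 0.4776 -0.3604  0.053 ]
jointTongueR [ 0.475  -0.3976  0.053 ]
trayinnerL [ 0.4807 -0.3413  0.053 ]
trayinnerR [ 0.4757 -0.4092  0.053 ]
farL [ 0.599  -0.3584  0.02  ]
farR [ 0.5941 -0.4265  0.02  ]
sc tongueL [ 0.3771 -0.3445  0.087 ]
sc tongueR [ 0.3819 -0.383   0.087 ]
sc jointL [ 0.4782 -0.3534  0.053 ]
sc jointR [ 0.478  -0.3965  0.053 ]
sc nearrimR [ 0.4784 -0.4113  0.063 ]
sc farR [ 0.5979 -0.4274  0.02  ]
top [ 0.3788 -0.2087] yaw 5.21 ext [-0.0599  0.0604] [-0.0102  0.0102]
scene [ 0.382  -0.2094] yaw 5.48 ext [-0.0625  0.0589] [-0.0108  0.0107]
blade end top [[ 0.56151771 -0.19845425  0.003     ]]
bottle [ 0.76267681 -0.19212125  0.        ] top cap [ 0.75899552 -0.1878363   0.17      ] jar top [ 0.67825436 -0.2910703   0.085     ]
```

Emit:
send_rows:
  xyz:
    - [0,0,0]
    - [0,0,0]
    - [0,0,0]
  rotation:
    - [0,0,0.1166]
    - [0,0,0.1166]
    - [0,0,0.1166]
  jaw: [0.7,0.7,0.7]
  newtons: 15

```text
time_s: 1.0
tool_pos: [0.2227, -0.6107, 0.4048]
tool_rot: [180.0, -0.0, -0.3]
force: [-0.0, 0.2, -0.0]
grip_width: 0.071
grasp_force: 0.0
```

Measurements agree: biscuits at z≈0.020, ledge 0.138, cups' rims ≈0.057; rest origin ≈(0.480,−0.375), yaw −7.7°; spade yaw 5.4°. Spade first.

Emit:
send_rows:
  xyz:
    - [0.019,-0.0405,0.01]
    - [0.019,-0.0405,0.01]
    - [0.019,-0.0405,0.01]
    - [0.019,-0.0405,0.01]
    - [0.019,-0.0405,0.01]
    - [0.019,-0.0405,0.01]
    - [0.019,-0.0405,0.01]
    - [0.019,-0.0405,0.01]
    - [0.019,-0.0405,0.01]
    - [0.019,-0.0405,0.01]
    - [0,0,0]
    - [0,0,0]
  rotation:
    - [0,0,0]
    - [0,0,0]
    - [0,0,0]
    - [0,0,0]
    - [0,0,0]
    - [0,0,0]
    - [0,0,0]
    - [0,0,0]
    - [0,0,0]
    - [0,0,0]
    - [0,0,-0.0995]
    - [0,0,0]
  jaw: [0.7,0.7,0.7,0.7,0.7,0.7,0.7,0.7,0.7,0.7,0.7,0.7]
  newtons: 25

```text
time_s: 2.2
tool_pos: [0.4132, -0.2044, 0.3048]
tool_rot: [180.0, 0.0, 5.9]
force: [-0.8, -0.9, -0.3]
grip_width: 0.0609
grasp_force: 0.0
```

Emit:
send_rows:
  xyz:
    - [0,0.0015,0.035]
    - [0,0,0.035]
    - [0,0,0.03]
    - [0,0,0.012]
    - [0,0,0.006]
    - [0,0,0]
    - [0,0,0]
    - [0,0,0]
    - [0,0,0]
    - [0,0,0]
    - [0,0,0]
    - [0,0,0]
  rotation:
    - [0,0,0]
    - [0,0,0]
    - [0,0,0]
    - [0,0,0]
    - [0,0,0]
    - [0,0,0]
    - [0,0,0]
    - [0,0,0]
    - [0,0,0]
    - [0,0,0]
    - [0,0,0]
    - [0,0,0]
  jaw: [0.7,0.7,0.7,0.7,0.7,0.7,0.1,0.1,0.1,0.1,0.1,0.1]
  newtons: 25

```text
time_s: 3.4
tool_pos: [0.4129, -0.2071, 0.1869]
tool_rot: [180.0, -0.0, 5.7]
force: [-1.0, 1.5, 1.2]
grip_width: 0.0236
grasp_force: 25.0
```

Emit:
send_rows:
  xyz:
    - [0,0,-0.02]
    - [0,0,-0.035]
    - [0,0,-0.035]
    - [0,0,-0.035]
    - [0,0,-0.035]
    - [0.0141,0.0359,0]
    - [0.0141,0.0359,0]
    - [0.0141,0.0359,0]
    - [0.0141,0.0359,0]
    - [0.0141,0.0359,0]
    - [0,0,0]
    - [0,0,0]
    - [0,0,0]
    - [0,0,0]
    - [0,0,0]
    - [0,0,0]
    - [0,0,0]
  rotation:
    - [0,0,0]
    - [0,0,0]
    - [0,0,0]
    - [0,0,0]
    - [0,0,0]
    - [0,0,0]
    - [0,0,0]
    - [0,0,0]
    - [0,0,0]
    - [0,0,0]
    - [0,0,0.117]
    - [0,0,0.117]
    - [0,-0.1,0]
    - [0,-0.1,0]
    - [0,-0.1,0]
    - [0,0,0]
    - [0,0,0]
  jaw: [0.1,0.1,0.1,0.1,0.1,0.1,0.1,0.1,0.1,0.1,0.1,0.1,0.1,0.1,0.1,0.1,0.1]
  newtons: 35

```text
time_s: 5.1
tool_pos: [0.5012, -0.3786, 0.3459]
tool_rot: [-180.0, 17.1, -7.7]
force: [-0.1, 0.7, -1.4]
grip_width: 0.0236
grasp_force: 35.0
```

```bash
python3 - <<'E'
from meas import *
T=cam('top');S=cam('scene'); o=env.get_obs(); print(o['tool_pos'],o['tool_rot'],o['grip_width'])
a=cv2.resize(T['image'][150:290,290:420],None,fx=3,fy=3,interpolation=2); b=cv2.resize(S['image'][100:240,130:265],None,fx=3,fy=3,interpolation=2)
cv2.imwrite('pics/sp1.png',np.hstack([a,b]))
E
```

```text
[ 0.50062839 -0.37883847  0.34668362] [179.99310453  17.09314379  -7.72558607] 0.02359597748857213
```

View pics/sp1.png

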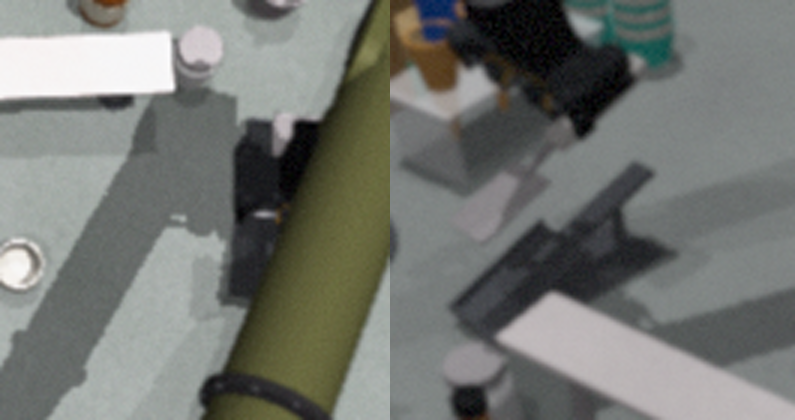

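```bash
python3 - <<'E'
from meas import *
S=cam('scene'); print(proj(S,[(.588,-.3904,.1239)]), 'want 156.3,177.7')
print(plane(S,[(156.3,177.7)],.1239))
E
```

```text
[[154.91561786 177.94050915]] want 156.3,177.7
[[ 0.58505765 -0.38791996  0.1239    ]]
```

Emit:
send_rows:
  xyz:
    - [0.0089,0,0.0287]
    - [0.0089,0,0.0287]
    - [0.0059,0,0.0191]
    - [0.0021,0,0.0067]
    - [0.0012,0,0.0038]
    - [0,0,0]
  rotation:
    - [0,0,0]
    - [0,0,0]
    - [0,0,0]
    - [0,0,0]
    - [0,0,0]
    - [0,0,0]
  jaw: [0.1,0.1,0.1,0.1,0.1,0.1]

```text
time_s: 5.85
tool_pos: [0.501, -0.379, 0.2564]
tool_rot: [180.0, 17.1, -7.7]
force: [-0.1, -0.7, -1.6]
grip_width: 0.0238
grasp_force: 35.0
```

Emit:
send_rows:
  xyz:
    - [0.0009,0,0.0029]
    - [0.0009,0,0.0029]
    - [0.0009,0,0.0029]
    - [0,0,0]
  rotation:
    - [0,0,0]
    - [0,0,0]
    - [0,0,0]
    - [0,0,0]
  jaw: [0.1,0.1,0.1,0.1]

```text
time_s: 6.25
tool_pos: [0.5009, -0.3787, 0.2463]
tool_rot: [-180.0, 17.2, -7.7]
force: [-0.7, 0.3, -1.3]
grip_width: 0.0238
grasp_force: 35.0
```

Emit:
send_rows:
  xyz:
    - [0.0006,0,0.0019]
    - [0,0,0]
  rotation:
    - [0,0,0]
    - [0,0,0]
  jaw: [0.1,0.1]

```text
time_s: 6.45
tool_pos: [0.5009, -0.3787, 0.2443]
tool_rot: [-180.0, 17.2, -7.7]
force: [-0.3, -1.1, -2.1]
grip_width: 0.0233
grasp_force: 35.0
```

Emit:
send_rows:
  xyz:
    - [0.0006,0,0.0019]
    - [0,0,0]
  rotation:
    - [0,0,0]
    - [0,0,0]
  jaw: [0.1,0.1]

```text
time_s: 6.65
tool_pos: [0.501, -0.3787, 0.2423]
tool_rot: [-180.0, 17.2, -7.7]
force: [0.3, -0.3, -2.3]
grip_width: 0.0237
grasp_force: 35.0
```

Emit:
send_rows:
  xyz:
    - [0.0006,0,0.0019]
    - [0,0,0]
  rotation:
    - [0,0,0]
    - [0,0,0]
  jaw: [0.1,0.1]

```text
time_s: 6.85
tool_pos: [0.5011, -0.3788, 0.2421]
tool_rot: [180.0, 17.2, -7.7]
force: [-1.1, 1.7, 4.9]
grip_width: 0.0235
grasp_force: 35.0
```

Emit:
send_rows:
  xyz:
    - [0.0006,0,0.0019]
    - [0,0,0]
  rotation:
    - [0,0,0]
    - [0,0,0]
  jaw: [0.1,0.1]

```text
time_s: 7.05
tool_pos: [0.5012, -0.3787, 0.242]
tool_rot: [179.9, 17.2, -7.7]
force: [-2.6, 3.0, 14.2]
grip_width: 0.0238
grasp_force: 35.0
```

Emit:
send_rows:
  xyz:
    - [-0.0008,0,-0.0025]
    - [0,0,0]
    - [0,0,0]
    - [0,0,0]
    - [0,0,-0.02]
    - [0,0,-0.04]
    - [0,0,-0.04]
    - [0,0,-0.03]
    - [0,0,0]
    - [0,0,0]
    - [0,0,0]
    - [0,0,0]
    - [0,0,0]
  rotation:
    - [0,0,0]
    - [0,0,0]
    - [0,0,0]
    - [0,0,0]
    - [0,0,0]
    - [0,0,0]
    - [0,0,0]
    - [0,0,0]
    - [0,0.1,0]
    - [0,0.1,0]
    - [0,0.1,0]
    - [0,0,-0.1344]
    - [0,0,0]
  jaw: [0.1,0.6,0.7,0.7,0.7,0.7,0.7,0.7,0.7,0.7,0.7,0.7,0.7]
  newtons: 15

```text
time_s: 8.35
tool_pos: [0.5386, -0.384, 0.3654]
tool_rot: [180.0, 0.0, -0.0]
force: [-0.1, -0.0, 0.1]
grip_width: 0.061
grasp_force: 0.0
```

Emit:
send_rows:
  xyz:
    - [0.001,-0.045,0]
    - [0.001,-0.045,0]
    - [0.001,-0.045,0]
    - [0.001,-0.045,0]
    - [0.001,-0.045,0]
    - [0.001,-0.045,0]
    - [0.001,-0.045,0]
    - [0.001,-0.045,0]
    - [0.001,-0.045,0]
    - [0.001,-0.045,0]
    - [0.001,-0.045,0]
    - [0.001,-0.045,0]
    - [0.001,-0.045,0]
    - [0,0,0]
  rotation:
    - [0,0,0]
    - [0,0,0]
    - [0,0,0]
    - [0,0,0]
    - [0,0,0]
    - [0,0,0]
    - [0,0,0]
    - [0,0,0]
    - [0,0,0]
    - [0,0,0]
    - [0,0,0]
    - [0,0,0]
    - [0,0,0]
    - [0,0,0]
  jaw: [0.7,0.7,0.7,0.7,0.7,0.7,0.7,0.7,0.7,0.7,0.7,0.7,0.7,0.7]

```text
time_s: 9.75
tool_pos: [0.55, 0.2093, 0.3655]
tool_rot: [-179.7, 0.1, 0.5]
force: [-0.0, 0.3, -0.5]
grip_width: 0.0608
grasp_force: 0.0
```

```bash
python3 - <<'E'
from meas import *
T=cam('top');S=cam('scene'); o=env.get_obs(); print(o['tool_pos'],o['tool_rot'],o['grip_width'])
a=cv2.resize(T['image'][150:290,140:410],(784,406),interpolation=2); 
b=cv2.resize(S['image'][140:220,140:230],(390,346)[::1],interpolation=2)
cv2.imwrite('pics/a2.png',a[:, :]); 
v=a.copy(); v=cv2.copyMakeBorder(v,0,190,0,0,0); q=cv2.resize(S['image'][140:215,145:235],(228,190),interpolation=2); v[406:,:228]=q
q=cv2.resize(S['image'][260:350,370:480],(232,190),interpolation=2); v[406:,240:472]=q
cv2.imwrite('pics/a2.png',v)
E
```

```text
[0.55174754 0.20267176 0.36497403] [-1.79996077e+02  5.98987542e-02  6.43478486e-02] 0.06065413088728905
```

View pics/a2.png

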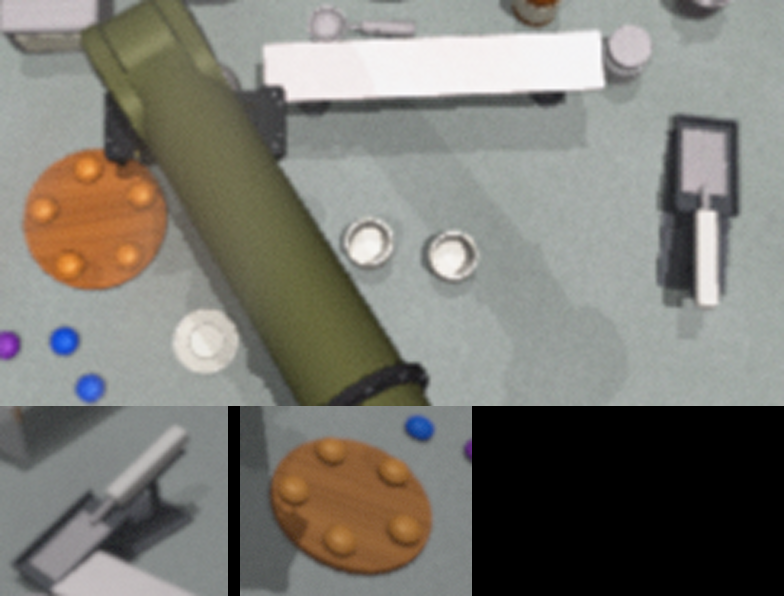

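Spade lies properly in its rest (top ≈(707,200)), biscuits unmoved. Picking biscuit A.

Emit:
send_rows:
  xyz:
    - [0.0012,-0.0366,0]
    - [0.0012,-0.0366,0]
    - [0.0012,-0.0366,0]
    - [0.0012,-0.0366,0]
    - [0.0012,-0.0366,0]
    - [0,0,0.035]
    - [0,0,0.035]
    - [0,0,0.035]
    - [0,0,0.035]
    - [0,0,0.02]
    - [0,0,0.009]
    - [0,0,0]
    - [0,0,0]
    - [0,0,0]
    - [0,0,0]
    - [0,0,0]
    - [0,0,0]
  rotation:
    - [0,0,0]
    - [0,0,0]
    - [0,0,0]
    - [0,0,0]
    - [0,0,0]
    - [0,0,0]
    - [0,0,0]
    - [0,0,0]
    - [0,0,0]
    - [0,0,0]
    - [0,0,0]
    - [0,0,0]
    - [0,0,0]
    - [0,0,0]
    - [0,0,0]
    - [0,0,0]
    - [0,0,0]
  jaw: [0.7,0.7,0.7,0.7,0.7,0.7,0.7,0.7,0.7,0.7,0.7,0.7,0.25,0.25,0.25,0.25,0.25]
  newtons: 12

```text
time_s: 11.55
tool_pos: [0.5583, 0.384, 0.1966]
tool_rot: [180.0, -0.0, -0.0]
force: [0.9, 0.4, 1.6]
grip_width: 0.0345
grasp_force: 12.0
```

Emit:
send_rows:
  xyz:
    - [0,0,-0.02]
    - [0,0,-0.05]
    - [0,0,-0.05]
    - [-0.0133,0.0415,0]
    - [-0.0133,0.0415,0]
    - [-0.0133,0.0415,0]
    - [-0.0133,0.0415,0]
    - [-0.0133,0.0415,0]
    - [-0.0133,0.0415,0]
    - [0,0,0.03]
    - [0,0,0.03]
    - [0,0,0.009]
    - [0,0,0]
    - [0,0,0]
  rotation:
    - [0,0,0]
    - [0,0,0]
    - [0,0,0]
    - [0,0,0]
    - [0,0,0]
    - [0,0,0]
    - [0,0,0]
    - [0,0,0]
    - [0,0,0]
    - [0,0,0]
    - [0,0,0]
    - [0,0,0]
    - [0,0,0]
    - [0,0,0]
  jaw: [0.25,0.25,0.25,0.25,0.25,0.25,0.25,0.25,0.25,0.25,0.25,0.25,0.25,0.25]
  newtons: 12

```text
time_s: 12.95
tool_pos: [0.4788, 0.1358, 0.2483]
tool_rot: [-180.0, -0.1, 0.0]
force: [1.0, 0.1, -0.1]
grip_width: 0.0344
grasp_force: 12.0
```

```bash
python3 - <<'E'
from meas import *
T=cam('top');S=cam('scene'); o=env.get_obs(); print(o['tool_pos'],o['tool_rot'],o['grip_width'])
a=cv2.resize(T['image'][190:260,200:310],(550,350),interpolation=2); b=cv2.resize(S['image'][190:275,280:390],(550,425),interpolation=2)[:,:]
v=np.hstack([cv2.resize(T['image'][190:270,210:310],(400,320),interpolation=2),cv2.resize(S['image'][195:275,290:390],(400,320),interpolation=2)])
cv2.imwrite('pics/d1.png',v)
E
```

```text
[0.47895869 0.13575905 0.24867396] [-1.79971669e+02 -1.23110801e-01  3.79185615e-02] 0.03437450907131223
```

View pics/d1.png

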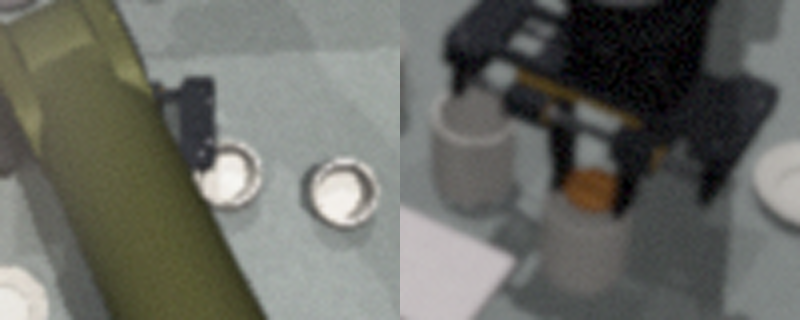

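Biscuit is centred over the cup within ~3 mm (scene ≈(592,190) over cup centre 588). Release and fetch B.

Emit:
send_rows:
  xyz:
    - [0,0,0]
    - [0,0,0]
    - [0,0,0]
    - [0,0,0]
    - [0,0,-0.03]
    - [0,0,-0.04]
    - [0.0091,-0.0367,0]
    - [0.0091,-0.0367,0]
    - [0.0091,-0.0367,0]
    - [0.0091,-0.0367,0]
    - [0.0091,-0.0367,0]
    - [0,0,0.04]
    - [0,0,0.04]
    - [0,0,0.03]
    - [0,0,0.0125]
    - [0,0,0]
    - [0,0,0]
    - [0,0,0]
    - [0,0,0]
    - [0,0,0]
  rotation:
    - [0,0,0]
    - [0,0,0]
    - [0,0,0]
    - [0,0,0]
    - [0,0,0]
    - [0,0,0]
    - [0,0,0]
    - [0,0,0]
    - [0,0,0]
    - [0,0,0]
    - [0,0,0]
    - [0,0,0]
    - [0,0,0]
    - [0,0,0]
    - [0,0,0]
    - [0,0,0]
    - [0,0,0]
    - [0,0,0]
    - [0,0,0]
    - [0,0,0]
  jaw: [0.7,0.7,0.7,0.7,0.7,0.7,0.7,0.7,0.7,0.7,0.7,0.7,0.7,0.7,0.7,0.7,0.25,0.25,0.25,0.25]
  newtons: 12

```text
time_s: 15.05
tool_pos: [0.5239, 0.3185, 0.195]
tool_rot: [180.0, -0.0, -0.0]
force: [0.0, 1.7, 0.2]
grip_width: 0.0366
grasp_force: 0.0
```

Emit:
send_rows:
  xyz:
    - [0,0,0]
    - [0,0,0]
    - [0,0,0]
  rotation:
    - [0,0,0]
    - [0,0,0]
    - [0,0,0]
  jaw: [0.25,0.25,0.25]

```text
time_s: 15.35
tool_pos: [0.5239, 0.3185, 0.195]
tool_rot: [180.0, -0.0, -0.0]
force: [1.3, -0.4, 1.2]
grip_width: 0.0347
grasp_force: 12.0
```

Emit:
send_rows:
  xyz:
    - [0,0,-0.02]
    - [0,0,-0.05]
    - [0,0,-0.05]
    - [-0.0106,0.0406,0]
    - [-0.0106,0.0406,0]
    - [-0.0106,0.0406,0]
    - [-0.0106,0.0406,0]
    - [-0.0106,0.0406,0]
    - [-0.0106,0.0406,0]
    - [-0.0106,0.0406,0]
    - [0,0,0.03]
    - [0,0,0.03]
    - [0,0,0.007]
    - [0,0,0]
    - [0,0,0]
  rotation:
    - [0,0,0]
    - [0,0,0]
    - [0,0,0]
    - [0,0,0]
    - [0,0,0]
    - [0,0,0]
    - [0,0,0]
    - [0,0,0]
    - [0,0,0]
    - [0,0,0]
    - [0,0,0]
    - [0,0,0]
    - [0,0,0]
    - [0,0,0]
    - [0,0,0]
  jaw: [0.25,0.25,0.25,0.25,0.25,0.25,0.25,0.25,0.25,0.25,0.25,0.25,0.25,0.25,0.25]
  newtons: 12

```text
time_s: 16.85
tool_pos: [0.4502, 0.0349, 0.2489]
tool_rot: [-180.0, -0.1, 0.0]
force: [0.1, 0.3, 0.2]
grip_width: 0.0349
grasp_force: 12.0
```

```bash
cat > bis.py <<'E'
from meas import *
# biscuit blobs off/on board in top view (orange, brighter) + scene blob near cup
def orange(c,roi):
    hsv=cv2.cvtColor(cv2.GaussianBlur(up(c['image'],4),(0,0),2),cv2.COLOR_BGR2HSV)
    m=(hsv[...,0]<25)&(hsv[...,0]>5)&(hsv[...,1]>70)
    return [(px(b[0]).round(1),b[1][4],px(b[1][:2]).round(1)) for b in blobs(m,40,50000,[4*v for v in roi])]
E
python3 - <<'E'
from bis import *
S=cam('scene');T=cam('top'); print('scene',orange(S,(255,180,360,280))); print('top',orange(T,(200,190,320,270)))
L=cv2.cvtColor(T['image'],cv2.COLOR_BGR2HSV)
for p in [(90,168),(140,193),(128,256),(69,264),(43,208)]:
    x,y=np.array(p)/2.9037+[140,150]; x=int(x);y=int(y); print(L[y-1:y+2,x-1:x+2,2].mean().round(), end=' ')
print(env.get_obs()['tool_pos'])
E
```

```text
scene [(array([301.8, 196.9]), np.int32(1727), array([290.1, 190.4])), (array([321.6, 210.6]), np.int32(215), array([319.6, 207.9])), (array([308.7, 219.9]), np.int32(1936), array([301.4, 215.1]))]
top [(array([235.6, 227.6]), np.int32(251), array([234.1, 224.4]))]
172.0 176.0 230.0 229.0 224.0 [0.450387   0.03480869 0.24922613]
```

Emit:
send_rows:
  xyz:
    - [0,0,0]
    - [0,0,0]
    - [0,0,0]
    - [0,0,0]
    - [0,0,-0.03]
    - [0,0,-0.04]
    - [0.0064,-0.0451,0]
    - [0.0064,-0.0451,0]
    - [0.0064,-0.0451,0]
    - [0.0064,-0.0451,0]
    - [0.0064,-0.0451,0]
    - [0.0064,-0.0451,0]
    - [0.0064,-0.0451,0]
    - [0.0064,-0.0451,0]
    - [0.0064,-0.0451,0]
    - [0,0,0]
    - [0,0,0.04]
    - [0,0,0.04]
    - [0,0,0]
  rotation:
    - [0,0,0]
    - [0,0,0]
    - [0,0,0]
    - [0,0,0]
    - [0,0,0]
    - [0,0,0]
    - [0,0,0]
    - [0,0,0]
    - [0,0,0]
    - [0,0,0]
    - [0,0,0]
    - [0,0,0]
    - [0,0,0]
    - [0,0,0]
    - [0,0,0]
    - [0,0,0]
    - [0,0,0]
    - [0,0,0]
    - [0,0,0]
  jaw: [0.7,0.7,0.7,0.7,0.7,0.7,0.7,0.7,0.7,0.7,0.7,0.7,0.7,0.7,0.7,0.7,0.7,0.7,0.7]
  newtons: 12

```text
time_s: 18.85
tool_pos: [0.506, 0.4373, 0.2316]
tool_rot: [179.5, 0.5, -0.0]
force: [-0.7, -1.1, 0.3]
grip_width: 0.061
grasp_force: 0.0
```

```bash
python3 - <<'E'
from bis import *
S=cam('scene');T=cam('top'); print('top',orange(T,(200,190,320,270)))
L=cv2.cvtColor(S['image'],cv2.COLOR_BGR2HSV)
for p in [(645,321),(717,345),(730,412),(655,424),(600,366)]:
    x,y=np.array(p)/2.45+[150,150]; x=int(x);y=int(y); print(L[y-3:y+1,x-2:x+2,2].mean().round(), end=' ')
L=cv2.cvtColor(T['image'],cv2.COLOR_BGR2HSV)
for p in [(90,168),(140,193),(128,256),(69,264),(43,208)]:
    x,y=np.array(p)/2.9037+[140,150]; x=int(x);y=int(y); print(L[y-1:y+2,x-1:x+2,2].mean().round(), end=' ')
print(env.get_obs()['tool_pos'])
E
```

```text
top [(array([238.9, 227.7]), np.int32(1138), array([234.1, 223.1])), (array([266.7, 235. ]), np.int32(1203), array([261.9, 230.4]))]
114.0 66.0 106.0 86.0 126.0 61.0 163.0 104.0 69.0 102.0 [0.50744054 0.43966118 0.23786416]
```

Emit:
send_rows:
  xyz:
    - [0,0,0.03]
    - [0,0,0.012]
    - [0,0,0]
    - [0,0,0]
    - [0,0,0]
    - [0,0,0]
    - [0,0,0]
    - [0,0,0]
    - [0,0,0]
  rotation:
    - [0,0,0]
    - [0,0,0]
    - [0,0,0]
    - [0,0,0]
    - [0,0,0]
    - [0,0,0]
    - [0,0,0]
    - [0,0,0]
    - [0,0,0]
  jaw: [0.7,0.7,0.7,0.25,0.25,0.25,0.25,0.25,0.25]
  newtons: 12

```text
time_s: 19.85
tool_pos: [0.5074, 0.4405, 0.1966]
tool_rot: [-180.0, -0.0, -0.0]
force: [-0.1, -1.4, 3.3]
grip_width: 0.0343
grasp_force: 12.0
```

Emit:
send_rows:
  xyz:
    - [0,0,-0.02]
    - [0,0,-0.05]
    - [0,0,-0.05]
    - [-0.0069,0.046,0]
    - [-0.0069,0.046,0]
    - [-0.0069,0.046,0]
    - [-0.0069,0.046,0]
    - [-0.0069,0.046,0]
    - [-0.0069,0.046,0]
    - [-0.0069,0.046,0]
    - [-0.0069,0.046,0]
    - [-0.0069,0.046,0]
    - [-0.0069,0.046,0]
    - [-0.0069,0.046,0]
    - [0,0,0]
    - [0,0,0.03]
    - [0,0,0.03]
    - [0,0,0.008]
    - [0,0,0]
    - [0,0,0]
  rotation:
    - [0,0,0]
    - [0,0,0]
    - [0,0,0]
    - [0,0,0]
    - [0,0,0]
    - [0,0,0]
    - [0,0,0]
    - [0,0,0]
    - [0,0,0]
    - [0,0,0]
    - [0,0,0]
    - [0,0,0]
    - [0,0,0]
    - [0,0,0]
    - [0,0,0]
    - [0,0,0]
    - [0,0,0]
    - [0,0,0]
    - [0,0,0]
    - [0,0,0]
  jaw: [0.25,0.25,0.25,0.25,0.25,0.25,0.25,0.25,0.25,0.25,0.25,0.25,0.25,0.25,0.25,0.25,0.25,0.25,0.25,0.25]
  newtons: 12

```text
time_s: 21.85
tool_pos: [0.4319, -0.0654, 0.2488]
tool_rot: [180.0, -0.1, 0.0]
force: [0.3, -0.4, 0.6]
grip_width: 0.0344
grasp_force: 12.0
```

```bash
python3 - <<'E'
from bis import *
S=cam('scene');T=cam('top'); print('top',orange(T,(200,190,320,270)));print('scene',orange(S,(255,180,320,280))); print(proj(S,[(.432,-.066,.072)]),env.get_obs()['tool_pos'])
E
```

```text
top [(array([238.9, 227.7]), np.int32(1130), array([234.1, 223.1])), (array([265.3, 234.9]), np.int32(879), array([261.6, 230.1]))]
scene [(array([273.2, 179.8]), np.int32(1564), array([262.4, 173.6])), (array([291. , 192.6]), np.int32(315), array([288.9, 189.9])), (array([281.2, 202.9]), np.int32(1646), array([274.4, 197.9]))]
[[281.60204509 203.02172225]] [ 0.43209439 -0.06559163  0.24924972]
```

Emit:
send_rows:
  xyz:
    - [0,0,0]
    - [0,0,0]
    - [0,0,0]
    - [0,0,0]
    - [0,0,0]
    - [0,0,0]
    - [0,0,0.02]
    - [0,0,0.02]
    - [0,0,0.005]
    - [0,0,0]
    - [0,0,0]
    - [0,0,0]
    - [0,0,0]
    - [0,0,0]
    - [0,0,0]
    - [0,0,0]
  rotation:
    - [0,0,0]
    - [0,0,0]
    - [0,0,0]
    - [0,0,0]
    - [0,0,0]
    - [0,0,0]
    - [0,0,0]
    - [0,0,0]
    - [0,0,0]
    - [0,0,0]
    - [0,0,0]
    - [0,0,0]
    - [0,0,0]
    - [0,0,0]
    - [0,0,0]
    - [0,0,0]
  jaw: [0.7,0.8,1,1,1,1,1,1,1,1,0.5,0.5,0.5,0.5,0.5,0.5]
  newtons: 20

```text
time_s: 23.55
tool_pos: [0.4315, -0.0663, 0.2034]
tool_rot: [179.9, -0.0, -0.0]
force: [-1.1, -1.9, 4.1]
grip_width: 0.0559
grasp_force: 20.0
```

Emit:
send_rows:
  xyz:
    - [0,0,-0.02]
    - [0,0,-0.04]
    - [0,0,-0.04]
    - [0,0,-0.04]
    - [0,0,-0.04]
    - [0.0272,0.0115,0]
    - [0.0272,0.0115,0]
    - [0.0272,0.0115,0]
    - [0.0272,0.0115,0]
    - [0.0272,0.0115,0]
    - [0.0272,0.0115,0]
    - [0.0272,0.0115,0]
    - [0.0272,0.0115,0]
    - [0,0,0]
    - [0,0,0.02]
    - [0,0,0.012]
    - [0,0,0.004]
    - [0,0,0]
    - [0,0,0]
  rotation:
    - [0,0,0]
    - [0,0,0]
    - [0,0,0]
    - [0,0,0]
    - [0,0,0]
    - [0,0,0]
    - [0,0,0]
    - [0,0,0]
    - [0,0,0]
    - [0,0,0]
    - [0,0,0]
    - [0,0,0]
    - [0,0,0]
    - [0,0,0]
    - [0,0,0]
    - [0,0,0]
    - [0,0,0]
    - [0,0,0]
    - [0,0,0]
  jaw: [0.5,0.5,0.5,0.5,0.5,0.5,0.5,0.5,0.5,0.5,0.5,0.5,0.5,0.5,0.5,0.5,0.5,0.5,0.5]
  newtons: 20

```text
time_s: 25.45
tool_pos: [0.6488, -0.1576, 0.3476]
tool_rot: [180.0, -0.0, -0.0]
force: [0.4, 0.8, -0.8]
grip_width: 0.0561
grasp_force: 20.0
```

```bash
python3 - <<'E'
from bis import *
S=cam('scene');T=cam('top'); o=env.get_obs();print(o['tool_pos'],o['tool_rot'],o['force'],o['grip_width'],'biscuit predicted scene',proj(S,[(.649,-.158,.145+.02)]))
print('top',orange(T,(200,150,340,270))); print('scene',orange(S,(180,170,320,280)))
v=np.hstack([cv2.resize(T['image'][140:260,225:365],(392,336),interpolation=2),cv2.resize(S['image'][165:285,170:310],(392,336),interpolation=2)])
cv2.imwrite('pics/l1.png',v)
E
```

```text
[ 0.64900961 -0.15765715  0.34797319] [ 1.79967072e+02 -8.90795410e-02 -7.12468504e-03] [ 0.6593096   0.22866361 -2.21577889] 0.0557381653877626 biscuit predicted scene [[199.82351784 209.27066575]]
top [(array([319.1, 168.5]), np.int32(230), array([316.9, 166.4])), (array([305.5, 170.6]), np.int32(88), array([304.6, 168.9])), (array([239. , 227.7]), np.int32(1119), array([234.1, 223.1])), (array([266.7, 234.9]), np.int32(1194), array([261.9, 230.4]))]
scene [(array([205.9, 197.8]), np.int32(466), array([202.9, 194.1]))]
```

View pics/l1.png

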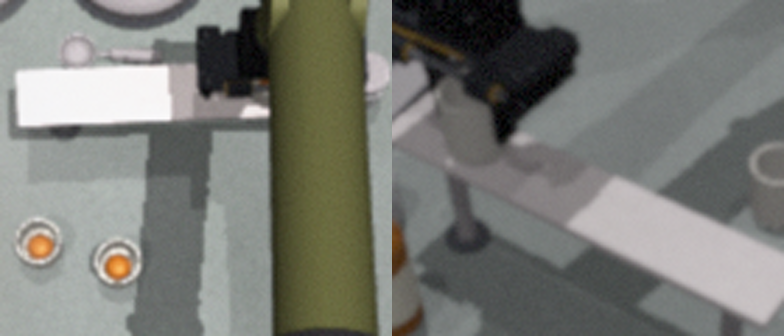

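Cup held over the ledge (scene ≈(470,125)), other two cups show a biscuit inside. Lowering to contact.

Emit:
send_rows:
  xyz:
    - [0,0,0.003]
    - [0,0,0]
  rotation:
    - [0,0,0]
    - [0,0,0]
  jaw: [0.5,0.5]

```text
time_s: 25.75
tool_pos: [0.6488, -0.1577, 0.3439]
tool_rot: [180.0, 0.0, -0.0]
force: [0.7, -0.1, -2.2]
grip_width: 0.0558
grasp_force: 20.0
```

Emit:
send_rows:
  xyz:
    - [0,0,0.0015]
    - [0,0,0]
  rotation:
    - [0,0,0]
    - [0,0,0]
  jaw: [0.5,0.5]

```text
time_s: 25.95
tool_pos: [0.6489, -0.1577, 0.3434]
tool_rot: [180.0, -0.0, -0.0]
force: [-1.6, 0.2, 3.9]
grip_width: 0.0559
grasp_force: 20.0
```

Emit:
send_rows:
  xyz:
    - [0,0,0.001]
    - [0,0,0]
  rotation:
    - [0,0,0]
    - [0,0,0]
  jaw: [0.5,0.5]

```text
time_s: 26.15
tool_pos: [0.6488, -0.1577, 0.3434]
tool_rot: [180.0, -0.0, -0.0]
force: [-3.8, 0.6, 9.1]
grip_width: 0.056
grasp_force: 20.0
```

Emit:
send_rows:
  xyz:
    - [0,0,-0.0012]
    - [0,0,0]
    - [0,0,0]
    - [0,0,0]
    - [0,0,0]
    - [0,0,-0.02]
    - [0,0,-0.03]
    - [0,0,-0.03]
    - [-0.0284,-0.0274,0]
    - [-0.0284,-0.0274,0]
    - [-0.0284,-0.0274,0]
    - [-0.0284,-0.0274,0]
    - [-0.0284,-0.0274,0]
    - [-0.0284,-0.0274,0]
    - [-0.0284,-0.0274,0]
    - [0,0,0.045]
    - [0,0,0.045]
    - [0,0,0.045]
    - [0,0,0.02]
    - [0,0,0]
  rotation:
    - [0,0,0]
    - [0,0,0]
    - [0,0,0]
    - [0,0,0]
    - [0,0,0]
    - [0,0,0]
    - [0,0,0]
    - [0,0,0]
    - [0,0,0]
    - [0,0,0]
    - [0,0,0]
    - [0,0,0]
    - [0,0,0]
    - [0,0,0]
    - [0,0,0]
    - [0,0,0]
    - [0,0,0]
    - [0,0,0]
    - [0,0,0]
    - [0,0,0]
  jaw: [0.5,0.7,0.9,1,1,1,1,1,1,1,1,1,1,1,1,1,1,1,1,1]
  newtons: 20

```text
time_s: 28.15
tool_pos: [0.4484, 0.034, 0.2647]
tool_rot: [-180.0, 0.4, 0.0]
force: [0.3, 0.9, -0.8]
grip_width: 0.0876
grasp_force: 0.0
```

```bash
python3 - <<'E'
from bis import *
S=cam('scene');T=cam('top'); o=env.get_obs();print(o['tool_pos'],o['grip_width'])
print('top',orange(T,(200,150,340,270)), proj(T,[(.649,-.158,.155),(.649,-.158,.202)])); print('scene',orange(S,(180,170,360,280)),proj(S,[(.649,-.158,.202)]))
L=lab4(S); m=np.abs(L[...,0]-60)
E
```

```text
[0.45047816 0.03428403 0.26823223] 0.08711034820568854
top [(array([322.2, 169.2]), np.int32(1109), array([316.9, 165.1])), (array([235.4, 227.7]), np.int32(198), array([234.1, 224.9]))] [[321.38311813 169.75933502]
 [322.83768702 165.7753748 ]]
scene [(array([300.8, 179.9]), np.int32(255), array([298.9, 177.1])), (array([291.7, 186.7]), np.int32(1339), array([281.1, 181.9])), (array([307.6, 191.8]), np.int32(50), array([306.1, 191.1])), (array([287.4, 192.4]), np.int32(48), array([286.6, 191.4])), (array([331.6, 210.4]), np.int32(227), array([329.6, 207.9]))] [[197.65469726 197.53296546]]Traceback (most recent call last):
  File "<stdin>", line 4, in <module>
  File "meas.py", line 9, in lab4
    return cv2.cvtColor(cv2.GaussianBlur(up(c['f'],4),(0,0),s),cv2.COLOR_BGR2LAB)
                                            ~^^^^^
KeyError: 'f'
```

Emit:
send_rows:
  xyz:
    - [0,0,0.03]
    - [0,0,0.025]
    - [0,0,0.0095]
    - [0,0,0]
    - [0,0,0]
    - [0,0,0]
    - [0,0,0]
    - [0,0,0]
    - [0,0,0]
    - [0,0,0]
  rotation:
    - [0,0,0]
    - [0,0,0]
    - [0,0,0]
    - [0,0,0]
    - [0,0,0]
    - [0,0,0]
    - [0,0,0]
    - [0,0,0]
    - [0,0,0]
    - [0,0,0]
  jaw: [1,1,1,1,0.5,0.5,0.5,0.5,0.5,0.5]
  newtons: 20

```text
time_s: 29.25
tool_pos: [0.4504, 0.0339, 0.2036]
tool_rot: [180.0, -0.0, -0.0]
force: [-0.9, -0.7, 4.4]
grip_width: 0.0581
grasp_force: 20.0
```

Emit:
send_rows:
  xyz:
    - [0,0,-0.02]
    - [0,0,-0.04]
    - [0,0,-0.04]
    - [0,0,-0.04]
    - [0,0,-0.04]
    - [0.0247,0.0102,0]
    - [0.0247,0.0102,0]
    - [0.0247,0.0102,0]
    - [0.0247,0.0102,0]
    - [0.0247,0.0102,0]
    - [0.0247,0.0102,0]
    - [0.0247,0.0102,0]
    - [0.0247,0.0102,0]
    - [0,0,0]
    - [0,0,0.02]
    - [0,0,0.013]
    - [0,0,0.005]
    - [0,0,0]
    - [0,0,0]
  rotation:
    - [0,0,0]
    - [0,0,0]
    - [0,0,0]
    - [0,0,0]
    - [0,0,0]
    - [0,0,0]
    - [0,0,0]
    - [0,0,0]
    - [0,0,0]
    - [0,0,0]
    - [0,0,0]
    - [0,0,0]
    - [0,0,0]
    - [0,0,0]
    - [0,0,0]
    - [0,0,0]
    - [0,0,0]
    - [0,0,0]
    - [0,0,0]
  jaw: [0.5,0.5,0.5,0.5,0.5,0.5,0.5,0.5,0.5,0.5,0.5,0.5,0.5,0.5,0.5,0.5,0.5,0.5,0.5]
  newtons: 20

```text
time_s: 31.15
tool_pos: [0.6475, -0.0474, 0.3452]
tool_rot: [180.0, -0.0, 0.0]
force: [-0.2, -0.0, -1.8]
grip_width: 0.0584
grasp_force: 20.0
```

Emit:
send_rows:
  xyz:
    - [0,0,0.0015]
    - [0,0,0]
  rotation:
    - [0,0,0]
    - [0,0,0]
  jaw: [0.5,0.5]

```text
time_s: 31.35
tool_pos: [0.6477, -0.0475, 0.3437]
tool_rot: [180.0, -0.0, -0.0]
force: [0.2, -0.2, -1.3]
grip_width: 0.0587
grasp_force: 20.0
```

Emit:
send_rows:
  xyz:
    - [0,0,0.001]
    - [0,0,0]
  rotation:
    - [0,0,0]
    - [0,0,0]
  jaw: [0.5,0.5]

```text
time_s: 31.55
tool_pos: [0.6477, -0.0474, 0.3437]
tool_rot: [180.0, -0.0, -0.0]
force: [-1.7, 0.2, 3.9]
grip_width: 0.0583
grasp_force: 20.0
```

Emit:
send_rows:
  xyz:
    - [0,0,-0.0005]
    - [0,0,0]
    - [0,0,0]
    - [0,0,0]
    - [0,0,0]
    - [0,0,-0.02]
    - [0,0,-0.03]
    - [0,0,-0.03]
    - [-0.0242,-0.0261,0]
    - [-0.0242,-0.0261,0]
    - [-0.0242,-0.0261,0]
    - [-0.0242,-0.0261,0]
    - [-0.0242,-0.0261,0]
    - [-0.0242,-0.0261,0]
    - [-0.0242,-0.0261,0]
    - [0,0,0.045]
    - [0,0,0.045]
    - [0,0,0.045]
    - [0,0,0.02]
    - [0,0,0]
  rotation:
    - [0,0,0]
    - [0,0,0]
    - [0,0,0]
    - [0,0,0]
    - [0,0,0]
    - [0,0,0]
    - [0,0,0]
    - [0,0,0]
    - [0,0,0]
    - [0,0,0]
    - [0,0,0]
    - [0,0,0]
    - [0,0,0]
    - [0,0,0]
    - [0,0,0]
    - [0,0,0]
    - [0,0,0]
    - [0,0,0]
    - [0,0,0]
    - [0,0,0]
  jaw: [0.5,0.7,0.9,1,1,1,1,1,1,1,1,1,1,1,1,1,1,1,1,1]
  newtons: 20

```text
time_s: 33.55
tool_pos: [0.4767, 0.1347, 0.265]
tool_rot: [180.0, 0.4, 0.0]
force: [-0.2, -0.1, 0.1]
grip_width: 0.0872
grasp_force: 0.0
```

Emit:
send_rows:
  xyz:
    - [0,0,0.03]
    - [0,0,0.025]
    - [0,0,0.0095]
    - [0,0,0]
    - [0,0,0]
    - [0,0,0]
    - [0,0,0]
    - [0,0,0]
    - [0,0,0]
    - [0,0,0]
  rotation:
    - [0,0,0]
    - [0,0,0]
    - [0,0,0]
    - [0,0,0]
    - [0,0,0]
    - [0,0,0]
    - [0,0,0]
    - [0,0,0]
    - [0,0,0]
    - [0,0,0]
  jaw: [1,1,1,1,0.5,0.5,0.5,0.5,0.5,0.5]
  newtons: 20

```text
time_s: 34.55
tool_pos: [0.4786, 0.1351, 0.2041]
tool_rot: [180.0, -0.0, -0.0]
force: [-1.0, -1.7, 4.7]
grip_width: 0.0585
grasp_force: 20.0
```

Emit:
send_rows:
  xyz:
    - [0,0,-0.02]
    - [0,0,-0.04]
    - [0,0,-0.04]
    - [0,0,-0.04]
    - [0,0,-0.04]
    - [0.0241,0.0104,0]
    - [0.0241,0.0104,0]
    - [0.0241,0.0104,0]
    - [0.0241,0.0104,0]
    - [0.0241,0.0104,0]
    - [0.0241,0.0104,0]
    - [0.0241,0.0104,0]
    - [0,0,0]
    - [0,0,0.02]
    - [0,0,0.013]
    - [0,0,0.0055]
    - [0,0,0]
    - [0,0,0]
  rotation:
    - [0,0,0]
    - [0,0,0]
    - [0,0,0]
    - [0,0,0]
    - [0,0,0]
    - [0,0,0]
    - [0,0,0]
    - [0,0,0]
    - [0,0,0]
    - [0,0,0]
    - [0,0,0]
    - [0,0,0]
    - [0,0,0]
    - [0,0,0]
    - [0,0,0]
    - [0,0,0]
    - [0,0,0]
    - [0,0,0]
  jaw: [0.5,0.5,0.5,0.5,0.5,0.5,0.5,0.5,0.5,0.5,0.5,0.5,0.5,0.5,0.5,0.5,0.5,0.5]
  newtons: 20

```text
time_s: 36.35
tool_pos: [0.6467, 0.0626, 0.345]
tool_rot: [180.0, 0.0, 0.0]
force: [0.6, -0.3, -2.0]
grip_width: 0.058
grasp_force: 20.0
```

Emit:
send_rows:
  xyz:
    - [0,0,0.001]
    - [0,0,0]
  rotation:
    - [0,0,0]
    - [0,0,0]
  jaw: [0.5,0.5]

```text
time_s: 36.55
tool_pos: [0.647, 0.0624, 0.3442]
tool_rot: [180.0, -0.0, -0.0]
force: [0.8, 0.4, -1.4]
grip_width: 0.058
grasp_force: 20.0
```

Emit:
send_rows:
  xyz:
    - [0,0,0.001]
    - [0,0,0]
  rotation:
    - [0,0,0]
    - [0,0,0]
  jaw: [0.5,0.5]

```text
time_s: 36.75
tool_pos: [0.647, 0.0625, 0.3442]
tool_rot: [180.0, -0.0, -0.0]
force: [-2.2, 0.4, 4.5]
grip_width: 0.0578
grasp_force: 20.0
```

Emit:
send_rows:
  xyz:
    - [0,0,-0.0005]
    - [0,0,0]
    - [0,0,0]
    - [0,0,0]
    - [0,0,0]
    - [0,0,-0.02]
    - [0,0,-0.035]
    - [0,0,-0.035]
    - [-0.015,-0.04,0]
    - [-0.015,-0.04,0]
    - [-0.015,-0.04,0]
    - [-0.015,-0.04,0]
    - [-0.015,-0.04,0]
    - [-0.015,-0.04,0]
    - [-0.015,-0.04,0]
    - [-0.015,-0.04,0]
    - [-0.015,-0.04,0]
    - [0,0,0]
    - [0,0,0]
  rotation:
    - [0,0,0]
    - [0,0,0]
    - [0,0,0]
    - [0,0,0]
    - [0,0,0]
    - [0,0,0]
    - [0,0,0]
    - [0,0,0]
    - [0,0,0]
    - [0,0,0]
    - [0,0,0]
    - [0,0,0]
    - [0,0,0]
    - [0,0,0]
    - [0,0,0]
    - [0,0,0]
    - [0,0,0]
    - [0,0,0]
    - [0,0,0]
  jaw: [0.5,0.7,0.9,1,1,1,1,1,1,0.8,0.6,0.4,0.2,0,0,0,0,0,0]
  newtons: 10

```text
time_s: 38.65
tool_pos: [0.5109, 0.4238, 0.4333]
tool_rot: [-180.0, 0.0, 0.2]
force: [0.1, -0.2, -0.8]
grip_width: 0.0149
grasp_force: 0.0
```

```bash
python3 - <<'E'
from bis import *
import pickle
T=avg('top',4);S=avg('scene',4); pickle.dump((T,S),open('ts2.pkl','wb')); print(env.get_obs()['tool_pos'])
print('top bisc',orange(T,(200,150,340,200)))
for n,c,r,k in(('top',T,(195,150,350,200),5),('scene',S,(160,165,350,320),4)):
    w=c['image'][r[1]:r[3],r[0]:r[2]]; w=cv2.resize(w,None,fx=k,fy=k,interpolation=2)
    if n=='top': a=w
    else: b=w
b=cv2.resize(b,(400,326)); a=cv2.resize(a,(775,250)); v=np.zeros((580,790,3),np.uint8); v[:250,:775]=a; v[252:252+326,:400]=b
q=cv2.resize(T['image'][185:260,360:405],(196,326),interpolation=2); v[252:578,410:606]=q
q=cv2.resize(S['image'][290:350,310:370],(180,180),interpolation=2); v[252:432,608:788]=q
cv2.imwrite('pics/e1.png',v)
E
```

```text
[0.51272088 0.42145921 0.43359833]
top bisc [(array([322.2, 169.2]), np.int32(1109), array([316.9, 165.1])), (array([287.9, 170.4]), np.int32(1023), array([282.9, 166.6])), (array([255.7, 171.7]), np.int32(1006), array([250.6, 167.9]))]
```

View pics/e1.png

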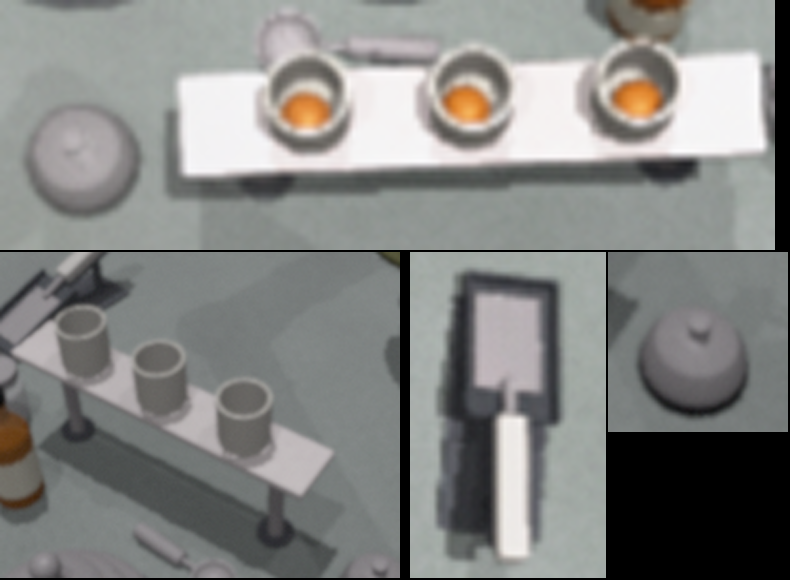

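Cups upright on ledge with biscuits (top ≈(309,98),(470,93),(638,85)), spade in the rest, bell cap at scene ≈(700,322). Checking numbers.

```bash
python3 - <<'E'
from meas import *
import pickle
T,S=pickle.load(open('ts2.pkl','rb'))
t=[(309,98),(470,93),(638,85)]; s=[(245,399),(160,357),(82,322)]
k=190/400
for a,b in zip(t,s):
    a=np.array(a)/5+[195,150]-.4; b=np.array([b[0]*k+160,(b[1]-252)*155/326+165])-.25
    X,e=tri(T,a,S,b); print('rim',X.round(4),round(e,4),'ledge x offset',(X[0]-(.648-.01*(X[1]+.0477))).round(4))
cap_s=((700-608)/3+310-.33,(322-252)/3+290-.33); 
print('cap@.063',plane(S,[cap_s],.063)[0],'dome scene@.03',plane(S,[((693-608)/3+309.67,(362-252)/3+289.67)],.027)[0])
for cp in [(72,150),(78,152),(83,152)]: print('top cap',plane(T,[(cp[0]/5+194.6,cp[1]/5+149.6)],.063)[0])
print('dome top',plane(T,[(83/5+194.6,158/5+149.6)],.027)[0])
o=env.get_obs();print(o['tool_pos'],o['tool_rot'])
E
```

```text
rim [0.644  0.0616 0.196 ] 0.0007 ledge x offset -0.0029
rim [ 0.6446 -0.046   0.2001] 0.0021 ledge x offset -0.0034
rim [ 0.6471 -0.1563  0.1998] 0.0007 ledge x offset -0.002
cap@.063 [0.65746345 0.23796014 0.063     ] dome scene@.03 [0.6678686  0.24141779 0.027     ]
top cap [0.64797866 0.23772133 0.063     ]
top cap [0.64639765 0.23340171 0.063     ]
top cap [0.64631842 0.22980659 0.063     ]
dome top [0.65138951 0.23501883 0.027     ]
[0.51272088 0.42145921 0.43359833] [ 1.79983602e+02 -1.76645419e-02 -1.04414024e-01]
```

```bash
python3 -c "
from h import *
o=env.get_obs();print(np.round(o['qpos'],1),o['grip_width'])"
```

```text
[  -8.6   25.8  -46.6   77.2   18.5   84.7 -144. ] 0.0001686760608500522
```

Emit:
send_rows:
  xyz:
    - [0.0234,0.0309,0]
    - [0.0234,0.0309,0]
    - [0.0234,0.0309,0]
    - [0.0234,0.0309,0]
    - [0.0234,0.0309,0]
    - [0.0234,0.0309,0]
    - [0,0,0]
  rotation:
    - [0,0,0]
    - [0,0,0]
    - [0,0,0]
    - [0,0,0]
    - [0,0,0]
    - [0,0,0]
    - [0,0,0]
  jaw: [0,0,0,0,0,0,0]

```text
time_s: 39.75
tool_pos: [0.657, 0.2288, 0.4326]
tool_rot: [179.7, -0.1, -0.7]
force: [0.2, -0.6, -0.1]
grip_width: 0.0003
grasp_force: 0.0
```

Emit:
send_rows:
  xyz:
    - [0,0,0]
    - [0,0,0]
    - [0,0,0]
  rotation:
    - [0,0,-0.1428]
    - [0,0,-0.1428]
    - [0,0,0]
  jaw: [0,0,0]

```text
time_s: 40.05
tool_pos: [0.6523, 0.2369, 0.4335]
tool_rot: [-180.0, 0.0, 16.4]
force: [-0.4, -0.6, 0.6]
grip_width: 0.0005
grasp_force: 0.0
```

```bash
python3 -c "
from h import *
o=env.get_obs();print(np.round(o['qpos'],1),o['tool_pos'],o['tool_rot'])"
```

```text
[   8.    29.6  -45.5   72.2   20.7   86.4 -108.5] [0.65233605 0.23689214 0.43350811] [-1.79969479e+02  1.32279459e-02  1.63741894e+01]
```

Emit:
send_rows:
  xyz:
    - [0,0,0]
    - [0,0,0]
    - [0,0,0]
    - [0,0,0]
    - [0,0,0]
    - [0,0,0]
    - [0,0,0]
    - [0,0,0]
    - [0,0,0]
    - [0,0,0.045]
    - [0,0,0.045]
    - [0,0,0.045]
    - [0,0,0.03]
    - [0,0,0.012]
    - [0,0,0]
    - [0,0,0]
  rotation:
    - [0,0,-0.1428]
    - [0,0,-0.1428]
    - [0,0,-0.1428]
    - [0,0,-0.1428]
    - [0,0,-0.1428]
    - [0,0,-0.1428]
    - [0,0,-0.1428]
    - [0,0,-0.1428]
    - [0,0,-0.1428]
    - [0,0,0]
    - [0,0,0]
    - [0,0,0]
    - [0,0,0]
    - [0,0,0]
    - [0,0,0]
    - [0,0,0]
  jaw: [0,0,0,0,0,0,0,0,0,0,0,0,0,0,0,0]

```text
time_s: 41.65
tool_pos: [0.6529, 0.2375, 0.2584]
tool_rot: [179.9, -0.1, 89.9]
force: [0.3, -0.3, 0.6]
grip_width: 0.0005
grasp_force: 0.0
```

```bash
python3 - <<'E'
from meas import *
S=cam('scene');T=cam('top');o=env.get_obs();print(np.round(o['qpos'],1),o['tool_pos'],o['tool_rot'])
v=np.hstack([cv2.resize(S['image'][250:350,280:400],(480,400),interpolation=2),cv2.resize(T['image'][140:240,170:250],(320,400),interpolation=2)]); cv2.imwrite('pics/bell.png',v)
E
```

```text
[ 14.7  41.  -54.9  83.9  34.2  72.6 -43.7] [0.65304993 0.23764963 0.25912192] [ 1.79802377e+02 -7.99119471e-02  8.99534975e+01]
```

View pics/bell.png

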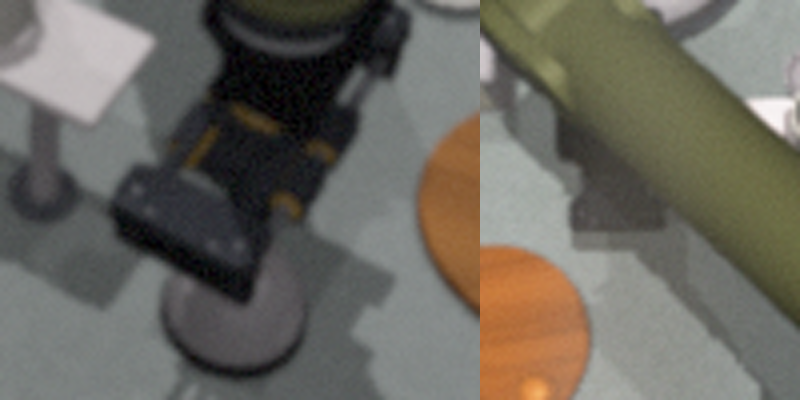

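Gripper is above the dome (scene ≈(235,310)), clear of ledge. Pressing in small steps.

Emit:
send_rows:
  xyz:
    - [0,0,0.01]
    - [0,0,0.003]
    - [0,0,0]
  rotation:
    - [0,0,0]
    - [0,0,0]
    - [0,0,0]
  jaw: [0,0,0]

```text
time_s: 42.05
tool_pos: [0.6526, 0.237, 0.2436]
tool_rot: [180.0, -0.0, 90.0]
force: [0.3, 0.1, 2.2]
grip_width: 0.0009
grasp_force: 1.1
```

Emit:
send_rows:
  xyz:
    - [0,0,0.002]
    - [0,0,0]
  rotation:
    - [0,0,0]
    - [0,0,0]
  jaw: [0,0]

```text
time_s: 42.25
tool_pos: [0.6526, 0.237, 0.2419]
tool_rot: [180.0, -0.0, 90.0]
force: [-0.6, 0.5, 2.5]
grip_width: 0.0005
grasp_force: 1.5
```

Emit:
send_rows:
  xyz:
    - [0,0,0.002]
    - [0,0,0]
  rotation:
    - [0,0,0]
    - [0,0,0]
  jaw: [0,0]

```text
time_s: 42.45
tool_pos: [0.6526, 0.237, 0.2398]
tool_rot: [180.0, -0.0, 90.0]
force: [-0.2, -0.2, 3.4]
grip_width: 0.0008
grasp_force: 1.9
```

Emit:
send_rows:
  xyz:
    - [0,0,0.0015]
    - [0,0,0]
  rotation:
    - [0,0,0]
    - [0,0,0]
  jaw: [0,0]

```text
time_s: 42.65
tool_pos: [0.6526, 0.2371, 0.2396]
tool_rot: [179.9, 0.0, 90.0]
force: [-0.9, -1.9, 8.9]
grip_width: 0.0007
grasp_force: 4.9
```

Emit:
send_rows:
  xyz:
    - [0,0,-0.01]
    - [0,0,-0.04]
    - [0,0,-0.05]
    - [0,0,-0.05]
    - [0,0,-0.03]
    - [0.03,0,0]
    - [0.03,0,0]
    - [0.03,0,0]
    - [0.03,0,0]
    - [0,0,0]
  rotation:
    - [0,0,0]
    - [0,0,0]
    - [0,0,0]
    - [0,0,0]
    - [0,0,0]
    - [0,0,0]
    - [0,0,0]
    - [0,0,0]
    - [0,0,0]
    - [0,0,0]
  jaw: [0,0,0,0,0,0,0,0,0,0]

```text
time_s: 43.65
tool_pos: [0.6494, 0.3624, 0.417]
tool_rot: [-179.8, -0.2, 90.5]
force: [-1.3, 0.0, 0.6]
grip_width: 0.0005
grasp_force: 0.0
```

```bash
python3 - <<'E'
from bis import *
T=avg('top');S=avg('scene');o=env.get_obs();print(o['tool_pos'],o['force'])
print('top bisc',orange(T,(200,150,340,200)))
out=[]
for n,c,lo,roi in(('top',T,195,(370,215,395,265)),('scene',S,128,(180,150,215,195))):
    hsv=cv2.cvtColor(cv2.GaussianBlur(up(c['f'],4),(0,0),2),cv2.COLOR_BGR2HSV); m=(hsv[...,2]*255>lo)&(hsv[...,1]<.12)
    B=blobs(m,300,9000,[4*v for v in roi])
    for ce,s,h,k in B: print(n,px(ce).round(2),s)
print('expect',proj(T,[(.421,-.367,.0923)]),proj(S,[(.421,-.367,.0923)]))
y,x=None,None
hsv=cv2.cvtColor(cv2.GaussianBlur(up(T['f'],4),(0,0),2),cv2.COLOR_BGR2HSV); m=(hsv[...,2]*255>195)&(hsv[...,1]<.12)
ce,s,h,k=max(blobs(m,300,9000,[4*v for v in (370,215,395,265)]),key=lambda b:b[1][4]); y,x=np.nonzero(k)
p=px(np.c_[x,y]); # cast each pixel on the sloped handle-top plane
o,d=ray(T,p); yaw=np.radians(-7.7); bx=np.array([np.cos(.3)*np.cos(yaw),np.cos(.3)*np.sin(yaw),-np.sin(.3)]); by=np.array([-np.sin(yaw),np.cos(yaw),0]); bz=np.cross(bx,by)
O=np.array([.480,-.375,.053]); t=((O+.02*bz-o)@bz)/(d@bz); P=o+d*t[:,None]-O; u=P@bx; w=P@by
print('handle bed x',np.percentile(u,[1,99]).round(4),'y mean',w.mean().round(4),'tilt',np.polyfit(u,w,1)[0].round(3))
v=np.vstack([cv2.resize(T['image'][140:290,140:410],(792,440),interpolation=2),np.zeros((150,792,3),np.uint8)]); v[442:590,:220]=cv2.resize(S['image'][140:215,135:246],(220,148),interpolation=2); v[442:590,230:530]=cv2.resize(S['image'][170:290,160:403],(300,148),interpolation=2)
cv2.imwrite('pics/f.png',v)
E
```

```text
[0.6530404  0.35559746 0.41812295] [-0.22665372 -0.69772738  0.12701404]
top bisc [(array([322.2, 169.2]), np.int32(1106), array([316.9, 165.1])), (array([287.9, 170.5]), np.int32(1018), array([282.9, 166.6])), (array([255.7, 171.7]), np.int32(1008), array([250.6, 167.9]))]
top [383.2 238.8] [1522  890   28  132 3256]
expect [[383.18709621 237.39710665]] [[202.41541458 161.04436774]]
handle bed x [-0.132  -0.0115] y mean 0.0 tilt 0.005
```

View pics/f.png

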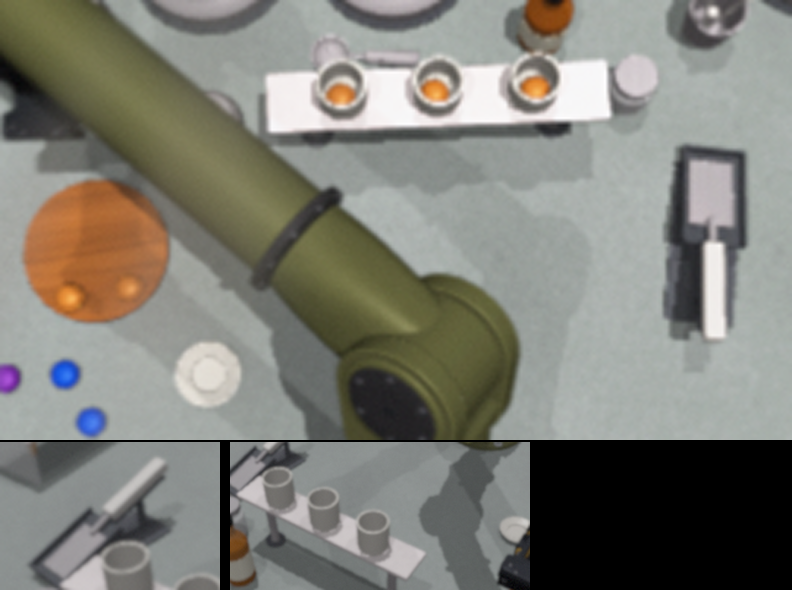

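Everything in place: three cups with biscuits on the ledge, spares on the board, and the spade at about x −9 mm, y 0 on its bed. Handing in.

```bash
python3 -c "
from h import *
print(env.sign_off())"
```

```text
the job is handed in; nothing more can be done
None
```

The job is handed in with no verdict shown: on my last measurements the three cups each held a biscuit on the ledge, the spade lay in its rest, the two spare biscuits were on the board, and the bell was then pressed to its stop and released.

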